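# Zero the scale, weigh the resin face inserts and kit them

### The job

Make up the mallet kit. First move the ash wedge off the scale's pan into the pine kit tray and, with the pan empty, zero the scale by pressing its round flat key with closed fingers (steady 8 N or so for half a second, never 30 N). Then slide every resin face insert up out of the slotted rack and set them all down on the pan (standing or lying), press the square flat key the same way to record the weight, and finally move all the inserts into the kit tray with the wedge, leaving the maple head, punch and bronze ring alone.

Things in the scene. Friction and masses are not known exactly. Their poses are not given: they have to be found in the camera images.
- insert_a_centre (a point): cream resin face insert, a flat plate 10 mm thick (own x), 46 mm wide (own y) and 60 mm tall (own z), 40 g, the point is its centre. It starts standing on edge in a slot of the rack (bottom edge 12 mm above the tiles, top edge 72 mm, so the upper 35 mm stands clear of the rack's top face), 0.9 mm of play each side; it can only come out straight up. Two or three of the four inserts are present
- insert_b_centre (a point): cream resin face insert, a flat plate 10 mm thick (own x), 46 mm wide (own y) and 60 mm tall (own z), 40 g, the point is its centre. It starts standing on edge in a slot of the rack (bottom edge 12 mm above the tiles, top edge 72 mm, so the upper 35 mm stands clear of the rack's top face), 0.9 mm of play each side; it can only come out straight up. Two or three of the four inserts are present
- insert_c_centre (a point): cream resin face insert, a flat plate 10 mm thick (own x), 46 mm wide (own y) and 60 mm tall (own z), 40 g, the point is its centre. It starts standing on edge in a slot of the rack (bottom edge 12 mm above the tiles, top edge 72 mm, so the upper 35 mm stands clear of the rack's top face), 0.9 mm of play each side; it can only come out straight up. Two or three of the four inserts are present
- insert_d_centre (a point): cream resin face insert, a flat plate 10 mm thick (own x), 46 mm wide (own y) and 60 mm tall (own z), 40 g, the point is its centre. It starts standing on edge in a slot of the rack (bottom edge 12 mm above the tiles, top edge 72 mm, so the upper 35 mm stands clear of the rack's top face), 0.9 mm of play each side; it can only come out straight up. Two or three of the four inserts are present
- wedge_centre (a point): cork-lined ash wedge, 28 mm wide (own x), 95 mm long (own y), about 20 mm high, sides upright, top sloping slightly along its length (14 to 24 mm high); the point is its centre, 10 mm above its underside. Starts lying on the scale's pan, any yaw; 70 g
- pan_centre (a point): centre of the top face of the scale's flat stainless pan, 50 mm above the tiles; the pan is 150 mm (own x) by 220 mm (own y), no rim, and the scale does not move. The scale's dark key panel lies on its -x side, towards the robot
- tare_pad: round flat tare (zero) key, 28 mm across, on the key panel; origin at the centre of its top face, 42 mm above the tiles, z up; it stands 2 mm proud of the panel and has 1.2 mm of travel at about 5 N per mm, then is hard; it counts when the fingers press it with more than 5 N for 0.2 s; over 30 N spoils it
- record_pad: square flat record key, 26 mm, on the same panel 90 mm to the -y side of the round one; origin at the centre of its top face, 42 mm above the tiles; same feel and limits as the round key
- rack_top (a point): centre of the top face (37 mm above the tiles) of the fixed wooden slotted rack, 216 mm long (own x) and 69 mm wide (own y); four slots 50 mm apart along its x (at -75, -25, 25, 75 mm), 25 mm deep, each holding at most one insert with its flat faces square to the rack's x
- tray_floor (a point): centre of the inner floor (5 mm above the tiles) of the fixed open pine kit tray, inside 170 mm (own x) by 190 mm (own y), walls 5 mm thick and 22 mm high over the tiles
- maple_head_centre (a point): bystander: maple mallet head with bronze bands, 72 mm across, 110 mm long; point at its centre
- punch_centre (a point): bystander: steel drift punch, 140 mm long, 12 mm thick, lying; point near its middle
- end_ring: bystander: loose bronze end ring, 72 mm across, 14 mm high; origin at the centre of its underside
Not all that is in view belongs to the job. What is shaped like the part that bears insert_d_centre but blue or turquoise is not meant.

How it is judged:
By the outcome, as a careful person would: the job done as asked, in the order asked, and still so for the second after the job is handed in, with the robot touching nothing.
Of insert_a, insert_b, insert_c, insert_d only 2 to 3 are there at a start; the rules pass over those that are not, and their reading is None.
At some moment in a run one of wedge may be knocked a few centimetres aside while the robot is not near it.
Once in a run the grip may slacken for a moment while it holds something.
It also fails if it takes over 210 s, if anything falls off the work surface, if the arm or the gripper's body presses on something with over 40 N, if the wrist force passes 120 N, or if a joint passes its speed limit or range.

### The arm

A 6-joint arm with a two-finger parallel gripper is mounted at the origin on the work surface. World frame = base frame: x ahead of the robot, y to its left, z up, the work surface at z = 0. Lengths are in m, angles in rad, forces in N, time in s.
With the tool pointing down it reaches from about 0.375 to 0.9 m from the base axis. Payload 3.1 kg.
Tool frame: the origin (TCP) lies on the centre line of the jaws, within the pads' length; the fingertips stand 25 mm ahead of it and the grasp point (between the pads) lies 6 mm ahead of it; x points along the fingers, y is the direction in which the jaws open and shut, and the axes are right-handed (so a half turn about x gives the same grasp; the last joint's range is limited). The gripper opens to 87 mm and grips with 3 to 60 N. Pads are 19 mm wide; open, the fingers measure 117 mm over their backs; the gripper's body (75 mm by 190 mm) begins 51 mm behind the grasp point.
Start: joints at [-1.331, 0.527, 1.433, -0, 1.181, -0.178], TCP at [0.254, -0.571, 0.248] pointing down, gripper open.
Joint ranges: [-3.08, 3.08], [-0.75, 2.2], [0.22, 2.44], [-1.43, 4.57], [0, 2.65], [-2.85, 2.85]. Speed limits (rad/s): [2.79, 2.79, 3.14, 3.14, 3.14, 3.14].

### API

Orientations are given as a unit quaternion [x, y, z, w].
In Python, from rig import robot gives the robot as it stands. The module is installed in compiled form; this text tells all that it offers.
- The arm moves only by the tool move_arm, never from a script. Its argument "commands" is a list of rows, each a list of 5 numbers: the gripper's target within -1 to 1 (shut at 1, half-way at 0, fully open at -1), then the shift along the tool's x, y, z in mm, then the turn about the tool's x in degrees. A call has 1 to 8 rows; each row is the pose to reach, as a shift and turn from the pose commanded when the call began, along the tool's axes at that moment; what a row does not reach only later rows make up. A row lasts 1/12 s, in which the tool goes at most 41.7 mm and 7.16 degrees, less where a joint would pass 70% of its speed; a pose out of reach is approached as far as the arm can. A call with a gripper value outside its range is refused whole. The fingers move at their own pace and stop on an object; "newtons" is the grip in N (left out, the last holds). Time passes only in rows, so rows that repeat a pose let the fingers close. It gives the time, the measured TCP pose, the force and the opening at its end, in the units of the state.
- robot.get_obs(): the state, without advancing time (a new reading comes with each control period).
- robot.camera(name): name is "scene" or "top" or "wrist"; returns a dict with "image" (384x512x3 uint8, red, green, blue), "fx", "fy", "cx", "cy" (pixels), "distortion" ([k1, k2, p1, p2, k3] as OpenCV has them; the pictures are not rectified), "xyz" and "rotation" of the camera in the world; the wrist camera has in their place "tool_from_camera" (4x4, takes a point from camera to tool coordinates, whose origin is the TCP and whose axes are the tool frame's). Camera axes: x right, y down, z forward; pixel columns grow to the right and rows downward; lengths in m; the calibration is good to about 2 mm. A picture is of the moment at which its call begins: read the wrist's pose just before it. There is no depth.
- robot.hand_in(): hands the job in, once; it reports no verdict.
Trained networks look in a picture, given as the dict that the camera call returned (one of the last four; its "shot" number tells which), for a name from the list of things; names that differ only in an ending like _2 or _b are one class to them, and where a whole thing is asked for, a point or a joint stands for the part that bears it (a point fixed in the world has none). Each returns a list of dicts, best first, with "p" (0 to 1); they miss things now and then, are a little off and sometimes report something else, mostly with a low value. They report only what shows in the picture. A call takes as long as a camera call. They do not tell look-alikes from the thing itself.
- robot.regions_of(picture, name): "pixels" (384x512 bool, what is visible of it) and "bbox" ([left, top, right, bottom] in pixels, round what is visible of it).
The state is a dict: "time": time; "q": joint angles; "joint_velocities": joint speeds; "joint_torque": joint torques, N m; "position": TCP position; "tool_rot": TCP orientation; "ft_force": force on the tool from outside, world axes, zero at the start; "moment": the same for the moment, N m; "grip_width": finger opening in m.
Only numpy, scipy, OpenCV 4.12 (cv2) and the standard library are available. Lean on these libraries where they do the work, as an engineer would, in place of code of your own. Each camera call takes 0.05 s, during which the arm holds its last target.

## Working session

There is one attempt and no reset: what is moved stays moved. The work goes in short steps, Python scripts to look and compute and a tool call to move; the robot and the scene stay as the last step left them, time stands still between calls to the robot, and variables do not carry over. Pictures are saved under pics/ and viewed, and the job is handed in when it is done.

Besides the shell and the picture viewer there is one more tool, called after "Call:" by a JSON object that holds its "method" and its "body", one argument or row to a line. move_arm: Moves the arm, as the interface text tells. Its arguments: {"type":"object","properties":{"commands":{"type":"array","items":{"type":"array","items":{"type":"number"}}},"newtons":{"type":"number"}},"required":["commands"]}

```bash
ls; mkdir -p pics; python3 - <<'E'
from rig import robot
import cv2,numpy as np
o=robot.get_obs(); print({k:np.round(v,3) for k,v in o.items()})
for n in ["scene","top","wrist"]:
    c=robot.camera(n); cv2.imwrite(f"pics/{n}0.png",cv2.cvtColor(c["image"],cv2.COLOR_RGB2BGR))
    print(n,{k:np.round(v,4).tolist() for k,v in c.items() if k!="image"})
E
```

```text
pics
{'time': np.float64(0.0), 'q': array([-1.332,  0.528,  1.434, -0.   ,  1.181, -0.179]), 'joint_velocities': array([-0.001, -0.001,  0.001,  0.001, -0.001, -0.   ]), 'joint_torque': array([ -0.   , -44.004, -17.659,   0.063,   0.058,  -0.   ]), 'position': array([ 0.253, -0.571,  0.247]), 'tool_rot': array([-0.692, -0.147,  0.692, -0.146]), 'ft_force': array([-0.311,  0.268,  0.102]), 'moment': array([-0.01 ,  0.024, -0.027]), 'grip_width': np.float64(0.087)}
scene {'fx': 363.9555, 'fy': 363.9555, 'cx': 254.1874, 'cy': 192.2946, 'distortion': [-0.0071, 0.0, 0.0, 0.0, 0.0], 'xyz': [1.0174, 0.5536, 0.9156], 'rotation': [0.3339, 0.8865, -0.3005, -0.1109], 'shot': 1}
top {'fx': 497.0967, 'fy': 497.0967, 'cx': 253.5521, 'cy': 192.6424, 'distortion': [0.0383, 0.0, 0.0, 0.0, 0.0], 'xyz': [0.3816, 0.079, 1.2218], 'rotation': [0.7077, -0.7001, 0.0723, -0.0623], 'shot': 2}
wrist {'fx': 276.5008, 'fy': 276.5008, 'cx': 251.2306, 'cy': 190.5246, 'distortion': [-0.0081, 0.0, 0.0, 0.0, 0.0], 'tool_from_camera': [[-0.0004, -0.2699, 0.9629, -0.1366], [1.0, 0.0005, 0.0005, -0.0006], [-0.0006, 0.9629, 0.2699, -0.075], [0.0, 0.0, 0.0, 1.0]], 'shot': 3}
```

View pics/scene0.png

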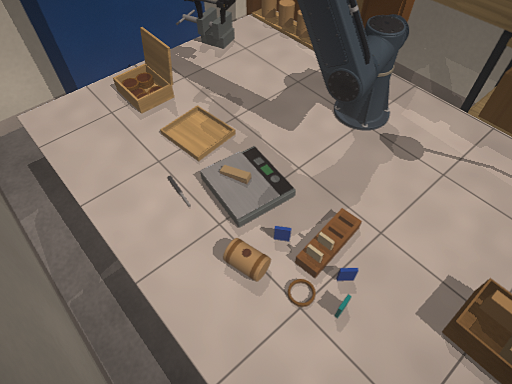

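View pics/top0.png

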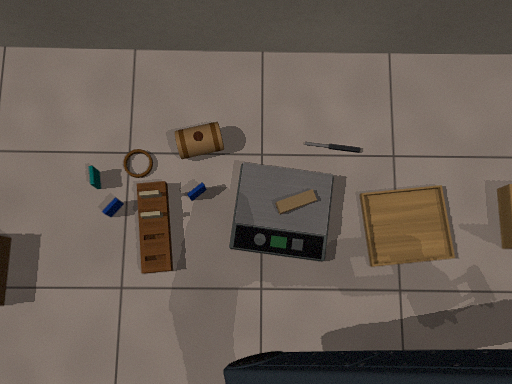

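View pics/wrist0.png

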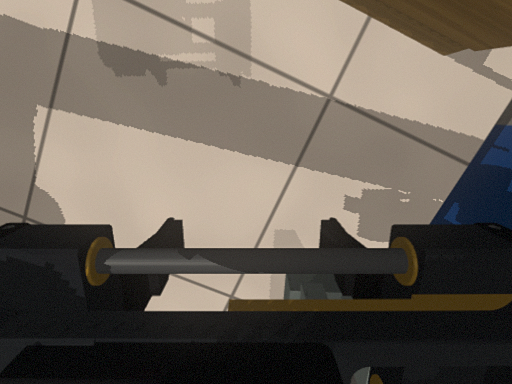

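The top view shows the rack (135-172, 180-272) with cream inserts at rows ~193 and ~214, the wedge on the pan (297,202), the keys at (260,239) and (297,244), and the tray around (407,226). Blue and turquoise decoys lie beside the rack.

```bash
cat > h.py <<'E'
from rig import robot
import cv2,numpy as np
from scipy.spatial.transform import Rotation as R
def K(c): return np.array([[c["fx"],0,c["cx"]],[0,c["fy"],c["cy"]],[0,0,1.]])
def campose(c,o=None):
    if "rotation" in c: 
        r=np.array(c["rotation"]); Rm=R.from_quat(r).as_matrix() if r.shape==(4,) else r
        return Rm,np.array(c["xyz"])
    T=np.array(c["tool_from_camera"]); Rt=R.from_quat(o["tool_rot"]).as_matrix()
    return Rt@T[:3,:3], Rt@T[:3,3]+o["position"]
def ray(c,uv,z,o=None):
    uv=np.asarray(uv,float).reshape(-1,1,2)
    n=cv2.undistortPoints(uv,K(c),np.array(c["distortion"]))[:,0]
    Rm,t=campose(c,o); d=np.c_[n,np.ones(len(n))]@Rm.T
    return t+d*((z-t[2])/d[:,2])[:,None]
def proj(c,X,o=None):
    Rm,t=campose(c,o); X=np.asarray(X,float).reshape(-1,3)
    p=(X-t)@Rm
    return cv2.projectPoints(p,np.zeros(3),np.zeros(3),K(c),np.array(c["distortion"]))[0][:,0]
def save(c,name,s=1,box=None):
    im=cv2.cvtColor(c["image"],cv2.COLOR_RGB2BGR)
    if box: im=im[box[1]:box[3],box[0]:box[2]]
    cv2.imwrite("pics/"+name,cv2.resize(im,None,fx=s,fy=s,interpolation=cv2.INTER_CUBIC))
def rect(mask):
    cn=max(cv2.findContours(mask.astype(np.uint8),cv2.RETR_EXTERNAL,cv2.CHAIN_APPROX_NONE)[0],key=len)
    return cn[:,0].astype(float)
def fit(c,mask,z,o=None):
    "min area rect of mask on plane z: centre(mm), size, angle of long side deg"
    p=ray(c,rect(mask),z,o)[:,:2]*1000
    (x,y),(w,h),a=cv2.minAreaRect(p.astype(np.float32))
    if w<h: w,h,a=h,w,a+90
    return np.round([x,y,w,h,(a+90)%180-90],1)
E
python3 - <<'E'
from h import *
c=robot.camera("top")
save(c,"topzoom.png",3,(70,150,270,290)); save(c,"topzoom2.png",3,(225,150,465,280))
np.save("top0.npy",c,allow_pickle=True)
for n,z in [("wedge_centre",.069),("rack_top",.037),("pan_centre",.05),("tray_floor",.022),("tare_pad",.042),("record_pad",.042),("insert_a_centre",.072),("maple_head_centre",.036),("punch_centre",.006),("end_ring",.014)]:
    try:
        for r in robot.regions_of(c,n)[:5]: print(n,round(r["p"],2),np.round(r["bbox"]),fit(c,r["pixels"],z))
    except Exception as e: print(n,e)
s=robot.camera("scene"); 
save(s,"scz.png",3,(280,190,370,330))
for r in robot.regions_of(s,"insert_a_centre")[:5]: print(round(r["p"],2),r["bbox"])
E
```

```text
wedge_centre 0.56 [276. 190. 316. 213.] [585.  -36.5  92.4  29.3 -70.7]
rack_top 0.84 [135. 182. 176. 274.] [527.  299.6 217.2  73.8   6.2]
pan_centre 0.82 [229. 162. 334. 262.] [565.3  -5.  229.4 216.3  82.7]
pan_centre 0.35 [359. 182. 454. 266.] [ 533.9 -299.7  203.7  177.9  -83.6]
tray_floor 0.73 [358. 184. 454. 269.] [ 539.3 -307.6  207.8  186.3  -83.3]
record_pad 0.51 [292. 239. 304. 252.] [487.8 -39.7  26.1  26.1  -0.6]
maple_head_centre 0.83 [176. 123. 225. 158.] [742.9 201.2 112.9  78.9 -76.2]
punch_centre 0.66 [306. 140. 356. 153.] [ 738.5 -136.6  135.6   14.7   83.3]
end_ring 0.75 [127. 150. 152. 176.] [686.8 351.3  72.3  69.2   2.7]
```

View pics/topzoom.png

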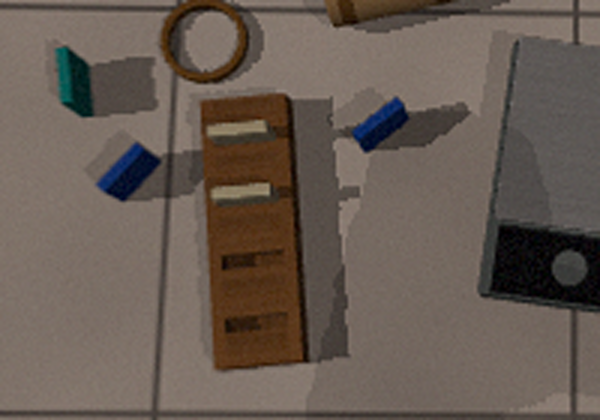

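View pics/topzoom2.png

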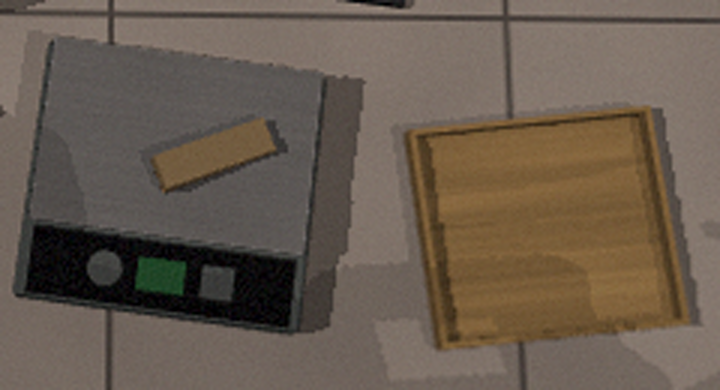

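View pics/scz.png

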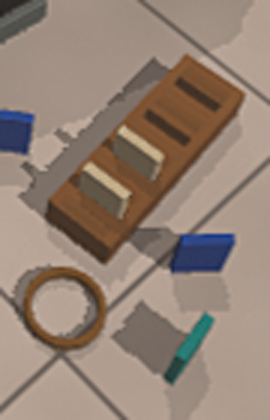

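```bash
python3 - <<'E'
from h import *
c=np.load("top0.npy",allow_pickle=True).item()
def f(name,pts,off,z):
    p=(np.array(pts)+.5)/3-.5+np.array(off)
    X=ray(c,p,z)[:,:2]*1000
    m=X.mean(0); 
    print(name,"c",m.round(1),"corners",X.round(0).tolist())
    for a,b in [(0,1),(1,2),(2,3),(3,0)]:
        if len(X)==4:
            d=X[b]-X[a]; print("   len %.1f ang %.1f"%(np.hypot(*d),np.degrees(np.arctan2(d[1],d[0]))))
A=(70,150);B=(225,150)
f("rack",[(200,101),(287,94),(304,362),(216,370)],A,.037)
f("ins1",[(207,125),(267,121),(270,132),(211,136)],A,.072)
f("ins2",[(210,187),(269,182),(273,194),(213,199)],A,.072)
f("slot3",[(222,254),(282,250),(284,264),(224,269)],A,.037)
f("slot4",[(225,317),(285,312),(287,327),(227,332)],A,.037)
f("pan",[(50,38),(323,77),(300,258),(35,222)],B,.05)
f("tray outer",[(407,129),(650,106),(690,324),(438,348)],B,.022)
f("wedge",[(151,156),(265,118),(277,151),(166,191)],B,.069)
f("tare",[(104,268)],B,.042)
f("rec",[(218,284)],B,.042)
E
```

```text
rack c [526.2 301. ] corners [[630.0, 347.0], [637.0, 278.0], [422.0, 255.0], [416.0, 323.0]]
   len 69.9 ang -84.5
   len 215.4 ang -174.0
   len 68.4 ang 95.6
   len 215.5 ang 6.4
ins1 c [601.  308.3] corners [[604.0, 333.0], [607.0, 287.0], [599.0, 284.0], [595.0, 330.0]]
   len 46.6 ang -85.4
   len 9.1 ang -162.6
   len 45.8 ang 94.7
   len 9.4 ang 22.2
ins2 c [552.1 304. ] corners [[555.0, 328.0], [559.0, 283.0], [550.0, 279.0], [545.0, 325.0]]
   len 45.5 ang -84.4
   len 10.0 ang -159.4
   len 46.2 ang 95.5
   len 9.8 ang 16.7
slot3 c [502.4 298.8] corners [[506.0, 323.0], [510.0, 276.0], [499.0, 274.0], [494.0, 321.0]]
   len 47.3 ang -85.6
   len 11.3 ang -169.4
   len 47.2 ang 95.3
   len 12.1 ang 10.5
slot4 c [453.1 294.1] corners [[457.0, 319.0], [461.0, 272.0], [449.0, 270.0], [445.0, 316.0]]
   len 46.9 ang -84.7
   len 11.9 ang -169.9
   len 46.8 ang 95.2
   len 11.9 ang 10.6
pan c [593.6  -8.8] corners [[683.0, 94.0], [653.0, -127.0], [506.0, -106.0], [533.0, 104.0]]
   len 222.7 ang -97.6
   len 148.1 ang 171.8
   len 210.9 ang 82.9
   len 150.3 ang -3.7
tray outer c [ 538.5 -309.7] corners [[616.0, -200.0], [638.0, -400.0], [461.0, -420.0], [439.0, -219.0]]
   len 201.3 ang -83.8
   len 178.8 ang -173.4
   len 202.8 ang 96.1
   len 178.6 ang 6.1
wedge c [585.5 -37.2] corners [[583.0, 13.0], [615.0, -77.0], [588.0, -86.0], [556.0, 1.0]]
   len 95.4 ang -70.7
   len 27.9 ang -161.0
   len 93.3 ang 110.6
   len 30.0 ang 23.1
tare c [497.5  48.6] corners [[498.0, 49.0]]
rec c [485.9 -41.6] corners [[486.0, -42.0]]
```

```bash
cat >> h.py <<'E'
def go(x,y,z,yaw=None):
    "grasp point target mm; jaw-axis yaw deg (mod 180). prints tool shift+turn"
    o=robot.get_obs(); M=R.from_quat(o["tool_rot"]).as_matrix()
    g=o["position"]*1000+6*M[:,0]
    s=M.T@(np.array([x,y,z])-g)
    cur=np.degrees(np.arctan2(M[1,1],M[0,1])); t=0
    if yaw is not None:
        t=-((yaw-cur+90)%180-90)   # tool x points down: +turn about x = -yaw
    print("t %.2f grasp"%o["time"],g.round(1),"jawyaw %.1f"%cur,"down",M[:,0].round(3),"q6 %.2f"%o["q"][5],"w %.1f"%(o["grip_width"]*1e3),"F",o["ft_force"].round(1))
    print(" -> shift",s.round(1),"turn %.1f"%t, "(alt %.1f)"%(t-np.sign(t)*180))
E
python3 - <<'E'
from h import *
go(585.5,-37,200,19.2)
E
```

```text
t 0.80 grasp [ 253.6 -571.2  241.6] jawyaw -66.1 down [ 0. -0. -1.] q6 -0.18 w 86.8 F [-0.6 -0.4 -1. ]
 -> shift [  41.5 -353.6 -520.1] turn -85.3 (alt 94.7)
```

Call:
{"method": "move_arm", "body": {
  "commands": [
    [-1,0,-177,-260,-42],
    [-1,0,-177,-260,-42],
    [-1,0,-177,-260,-42],
    [-1,0,-177,-260,-42],
    [-1,0,-177,-260,-42],
    [-1,0,-177,-260,-42],
    [-1,0,-177,-260,-42],
    [-1,0,-177,-260,-42]
  ],
  "newtons": 20
}}

```text
time: 1.47
position: [0.4206, -0.2999, 0.2477]
tool_rot: [0.593, 0.386, -0.592, 0.385]
ft_force: [0.3, 0.4, 0.0]
grip_width: 0.087
```

```bash
python3 - <<'E'
from h import *
go(585.5,-37,200,19.2)
E
```

```text
t 1.47 grasp [ 420.6 -299.9  241.7] jawyaw -23.9 down [ 0.     0.002 -1.   ] q6 -0.42 w 87.0 F [0.3 0.4 0. ]
 -> shift [  42.2   44.1 -307.1] turn -43.1 (alt 136.9)
```

Call:
{"method": "move_arm", "body": {
  "commands": [
    [-1,42,44,-307,-43],
    [-1,42,44,-307,-43],
    [-1,42,44,-307,-43],
    [-1,42,44,-307,-43],
    [-1,42,44,-307,-43],
    [-1,42,44,-307,-43],
    [-1,42,44,-307,-43],
    [-1,42,44,-307,-43]
  ]
}}

```text
time: 2.13
position: [0.5866, -0.0375, 0.2051]
tool_rot: [0.411, 0.576, -0.409, 0.576]
ft_force: [0.0, 0.2, 0.7]
grip_width: 0.0874
```

```bash
python3 - <<'E'
from h import *
o=robot.get_obs(); c=robot.camera("wrist"); save(c,"w1.png",1.5)
for r in robot.regions_of(c,"wedge_centre")[:3]: print(round(r["p"],2),r["bbox"],fit(c,r["pixels"],.069,o))
c=robot.camera("top"); save(c,"t1.png",1.5)
for r in robot.regions_of(c,"wedge_centre")[:3]: print(round(r["p"],2),r["bbox"],fit(c,r["pixels"],.069,o))
go(585.5,-37,80,19.2)
E
```

```text
0.69 [239.4, 141.2, 263.2, 229.7] [586.6 -32.8  93.4  28.6 -69. ]
t 2.33 grasp [584.7 -41.2 199.4] jawyaw 19.0 down [-0.001 -0.    -1.   ] q6 -0.59 w 87.1 F [-0.8  0.4  0.4]
 -> shift [119.4   2.2  -3.7] turn -0.2 (alt 179.8)
```

View pics/w1.png

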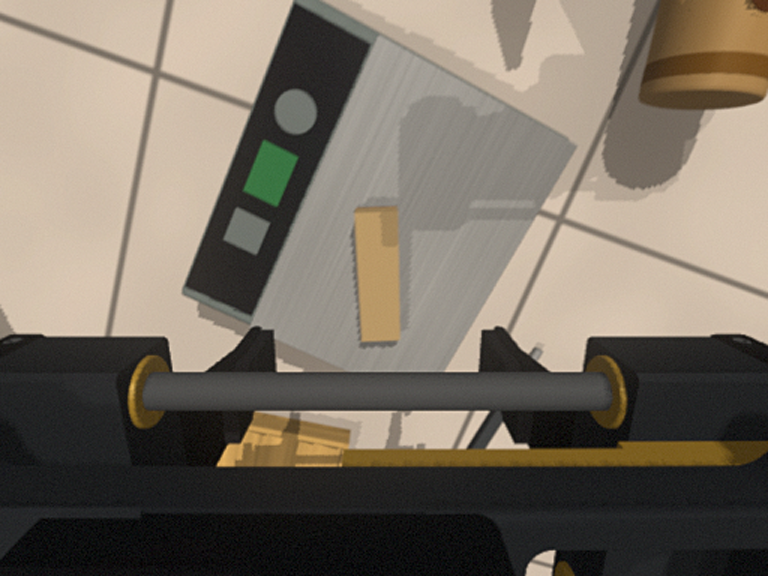

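Wedge in wrist view at about (378,276)/1.5, agreeing with the top view (~586,-35 mm).

```bash
python3 - <<'E'
from h import *
o=robot.get_obs(); c=robot.camera("wrist")
for p in [(295,111),(246,231)]: print(ray(c,(np.array(p)+.5)/1.5-.5,.042,o)*1000)
print(ray(c,(np.array([(355,208),(397,207),(400,341),(361,344)])+.5)/1.5-.5,.069,o).mean(0))
go(586,-35.5,110,20); go(586,-35.5,71.5,20)
E
```

```text
[[496.67632074  47.49271388  42.        ]]
[[485.46412305 -41.95242252  42.        ]]
[ 0.58531453 -0.03728619  0.069     ]
t 2.38 grasp [584.4 -42.  199.5] jawyaw 18.9 down [-0.001 -0.    -1.   ] q6 -0.59 w 87.0 F [-0.8  0.3 -0.5]
 -> shift [89.5  3.7 -5.7] turn -1.1 (alt 178.9)
t 2.38 grasp [584.4 -42.  199.5] jawyaw 18.9 down [-0.001 -0.    -1.   ] q6 -0.59 w 87.0 F [-0.8  0.3 -0.5]
 -> shift [128.    3.7  -5.7] turn -1.1 (alt 178.9)
```

Call:
{"method": "move_arm", "body": {
  "commands": [
    [-0.2,40,3,-4,-1],
    [-0.2,80,3,-4,-1],
    [-0.2,105,3,-4,-1],
    [-0.2,105,3,-4,-1],
    [-0.2,105,3,-4,-1],
    [-0.2,105,3,-4,-1]
  ]
}}

```text
time: 2.88
position: [0.5873, -0.0382, 0.1021]
tool_rot: [0.407, 0.578, -0.406, 0.58]
ft_force: [0.6, 0.4, -0.2]
grip_width: 0.0563
```

```bash
python3 - <<'E'
from h import *
go(585.5,-36.5,71.5,20)
E
```

```text
t 2.88 grasp [587.3 -38.2  96.1] jawyaw 19.8 down [ 0.003 -0.001 -1.   ] q6 -0.60 w 56.3 F [ 0.6  0.4 -0.2]
 -> shift [24.6 -1.2 -2.2] turn -0.2 (alt 179.8)
```

Call:
{"method": "move_arm", "body": {
  "commands": [
    [-0.2,24,-1,-2,0],
    [-0.2,24,-1,-2,0],
    [-0.2,24,-1,-2,0],
    [1,24,-1,-2,0],
    [1,24,-1,-2,0],
    [1,24,-1,-2,0],
    [1,24,-1,-2,0],
    [1,24,-1,-2,0]
  ],
  "newtons": 25
}}

```text
time: 3.55
position: [0.5852, -0.0353, 0.0772]
tool_rot: [0.406, 0.579, -0.406, 0.579]
ft_force: [-0.2, -0.0, 2.0]
grip_width: 0.028
```

```bash
python3 - <<'E'
from h import *
go(585.5,-36.5,160,20)
E
```

```text
t 3.55 grasp [585.2 -35.3  71.2] jawyaw 19.9 down [ 0.001 -0.    -1.   ] q6 -0.60 w 28.0 F [-0.2 -0.   2. ]
 -> shift [-88.8  -0.    1.3] turn -0.1 (alt 179.9)
```

Gripped at 28.0 mm. Lift.

Call:
{"method": "move_arm", "body": {
  "commands": [
    [1,-20,0,0,0],
    [1,-55,0,0,0],
    [1,-90,0,0,0],
    [1,-90,0,0,0],
    [1,-90,0,0,0]
  ],
  "newtons": 35
}}

```text
time: 3.97
position: [0.5861, -0.0355, 0.1689]
tool_rot: [0.407, 0.577, -0.405, 0.581]
ft_force: [-0.4, 0.4, -1.3]
grip_width: 0.0278
```

```bash
python3 - <<'E'
from h import *
# tray own (x=40,y=0): 
a=np.radians(6.1); p=np.array([538.5,-309.7])+40*np.array([np.cos(a),np.sin(a)])
print(p); go(*p,160,6); go(*p,27,6)
E
```

```text
[ 578.27351777 -305.44943715]
t 3.97 grasp [586.2 -35.5 162.9] jawyaw 19.9 down [ 0.005 -0.001 -1.   ] q6 -0.60 w 27.8 F [-0.4  0.4 -1.3]
 -> shift [  3.2 -99.5 251. ] turn 13.9 (alt -166.1)
t 3.97 grasp [586.2 -35.5 162.9] jawyaw 19.9 down [ 0.005 -0.001 -1.   ] q6 -0.60 w 27.8 F [-0.4  0.4 -1.3]
 -> shift [ 136.2 -100.1  250.6] turn 13.9 (alt -166.1)
```

Call:
{"method": "move_arm", "body": {
  "commands": [
    [1,0,-99,251,14],
    [1,0,-99,251,14],
    [1,0,-99,251,14],
    [1,0,-99,251,14],
    [1,0,-99,251,14],
    [1,0,-99,251,14],
    [1,0,-99,251,14],
    [1,0,-99,251,14]
  ]
}}

```text
time: 4.63
position: [0.5762, -0.3105, 0.1646]
tool_rot: [0.474, 0.524, -0.475, 0.524]
ft_force: [0.7, -0.5, -1.3]
grip_width: 0.0277
```

```bash
python3 - <<'E'
from h import *
o=robot.get_obs(); c=robot.camera("wrist"); save(c,"w2.png",1.5)
go(578.3,-305.4,50,6); go(578.3,-305.4,27.5,6)
E
```

```text
t 4.68 grasp [ 575.9 -307.2  158.4] jawyaw 5.7 down [-0.002  0.002 -1.   ] q6 -0.76 w 27.9 F [ 0.6  1.  -1. ]
 -> shift [108.4   2.8  -1.3] turn -0.3 (alt 179.7)
t 4.68 grasp [ 575.9 -307.2  158.4] jawyaw 5.7 down [-0.002  0.002 -1.   ] q6 -0.76 w 27.9 F [ 0.6  1.  -1. ]
 -> shift [130.9   2.9  -1.3] turn -0.3 (alt 179.7)
```

View pics/w2.png

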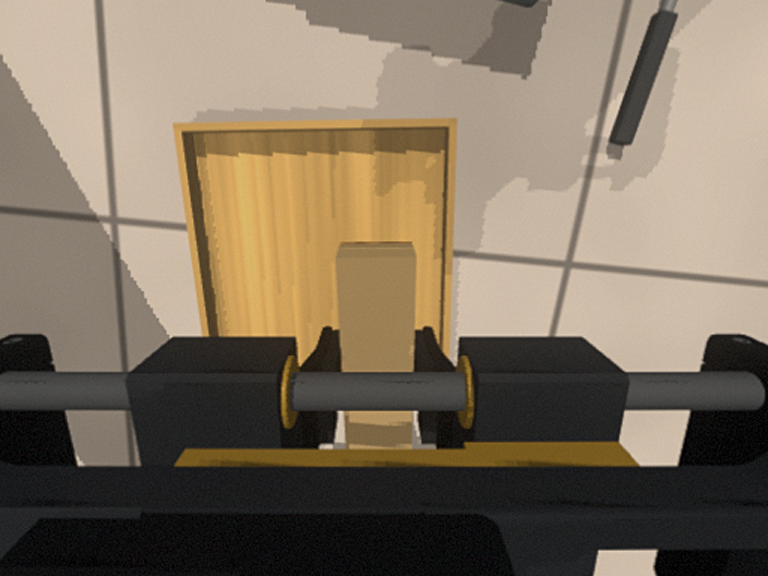

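The wedge is still held (340-415, 242-450) over the tray and parallel to its sides. Lowering.

Call:
{"method": "move_arm", "body": {
  "commands": [
    [1,40,2,-1,0],
    [1,80,2,-1,0],
    [1,115,2,-1,0],
    [1,125,2,-1,0],
    [1,130,2,-1,0],
    [1,131,2,-1,0],
    [1,131,2,-1,0],
    [1,131,2,-1,0]
  ]
}}

```text
time: 5.35
position: [0.5806, -0.3044, 0.0378]
tool_rot: [0.473, 0.524, -0.473, 0.527]
ft_force: [0.2, -0.3, -1.1]
grip_width: 0.0279
```

```bash
python3 - <<'E'
from h import *
go(578.3,-305.4,27,6)
E
```

```text
t 5.35 grasp [ 580.6 -304.4   31.8] jawyaw 6.0 down [ 0.003 -0.002 -1.   ] q6 -0.76 w 27.9 F [ 0.2 -0.3 -1.1]
 -> shift [ 4.8 -2.4  0.7] turn -0.0 (alt 180.0)
```

Call:
{"method": "move_arm", "body": {
  "commands": [
    [1,4,0,0,0],
    [1,4,0,0,0],
    [0.1,4,0,0,0],
    [0.1,4,0,0,0],
    [0.1,4,0,0,0],
    [0.1,4,0,0,0]
  ]
}}

```text
time: 5.85
position: [0.5792, -0.304, 0.0319]
tool_rot: [0.473, 0.525, -0.473, 0.525]
ft_force: [-0.3, 0.5, -0.3]
grip_width: 0.0381
```

```bash
python3 - <<'E'
from h import *
go(497,48,160,-7.5+90)
E
```

```text
t 5.85 grasp [ 579.3 -304.    25.9] jawyaw 5.9 down [ 0. -0. -1.] q6 -0.76 w 38.1 F [-0.3  0.5 -0.3]
 -> shift [-134.3  -45.4 -358.5] turn -76.6 (alt 103.4)
```

Call:
{"method": "move_arm", "body": {
  "commands": [
    [0.1,-40,0,0,0],
    [0.1,-80,0,0,0],
    [0.1,-120,0,0,0],
    [0.1,-134,-10,-40,-7],
    [1,-134,-20,-80,-14],
    [1,-134,-25,-120,-21],
    [1,-134,-25,-160,-28],
    [1,-134,-25,-200,-35]
  ]
}}

```text
time: 6.52
position: [0.5326, -0.106, 0.1661]
tool_rot: [0.292, 0.644, -0.292, 0.644]
ft_force: [0.0, 0.8, 0.1]
grip_width: 0.0198
```

```bash
python3 - <<'E'
from h import *
c=robot.camera("top"); save(c,"t2.png",1.5)
for r in robot.regions_of(c,"wedge_centre")[:3]: print(round(r["p"],2),r["bbox"],fit(c,r["pixels"],.024))
go(497,48,110,82.5)
E
```

```text
0.68 [406.1, 202.1, 423.5, 214.0] [ 582.1 -330.5   37.8   29.7  -89.3]
t 6.62 grasp [ 530.7 -101.4  159.5] jawyaw 41.4 down [-0.004  0.003 -1.   ] q6 -1.12 w 12.4 F [ 0.1  0.7 -0.1]
 -> shift [  50.2   73.4 -134.2] turn -41.1 (alt 138.9)
```

View pics/t2.png

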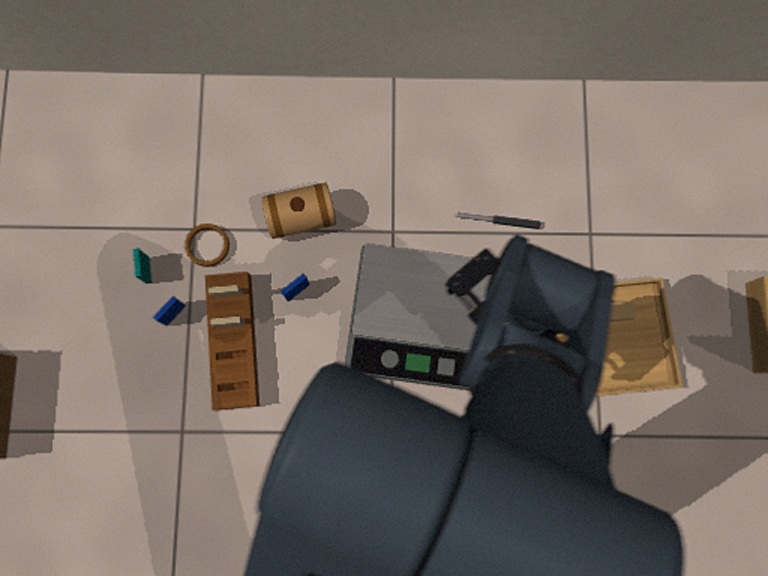

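The wedge shows in the tray at about (622,312), partly hidden by the arm. On to the round key.

Call:
{"method": "move_arm", "body": {
  "commands": [
    [1,0,73,-134,-41],
    [1,0,73,-134,-41],
    [1,0,73,-134,-41],
    [1,0,73,-134,-41],
    [1,0,73,-134,-41],
    [1,30,73,-134,-41],
    [1,50,73,-134,-41],
    [1,50,73,-134,-41]
  ]
}}

```text
time: 7.28
position: [0.4992, 0.0416, 0.1129]
tool_rot: [0.05, 0.707, -0.05, 0.703]
ft_force: [-0.4, -0.5, 0.5]
grip_width: 0.0001
```

```bash
python3 - <<'E'
from h import *
robot.camera("scene");robot.camera("scene")
c=robot.camera("scene"); save(c,"s2.png",1.5)
for r in robot.regions_of(c,"wedge_centre")[:3]: print(round(r["p"],2),r["bbox"],fit(c,r["pixels"],.024))
go(497,48,61,82.5)
E
```

```text
0.56 [182.0, 129.2, 198.0, 149.3] [ 581.  -291.5  101.3   37.7  -83.9]
t 7.48 grasp [502.   41.1 110.4] jawyaw 81.9 down [ 0.002 -0.    -1.   ] q6 -1.57 w 0.6 F [ 1.5 -0.3 -0. ]
 -> shift [49.4  6.2 -6. ] turn -0.6 (alt 179.4)
```

View pics/s2.png

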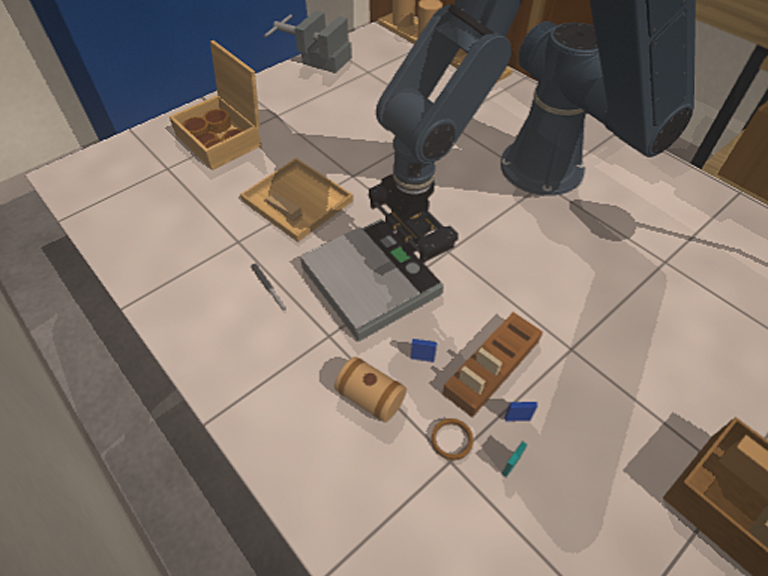

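The wedge lies in the tray (285,205). The gripper is over the round key side.

Call:
{"method": "move_arm", "body": {
  "commands": [
    [1,30,6,-6,0],
    [1,40,6,-6,0],
    [1,40,6,-6,0],
    [1,40,6,-6,0],
    [1,40,6,-6,0],
    [1,40,6,-6,0]
  ]
}}

```text
time: 7.98
position: [0.4968, 0.0481, 0.0766]
tool_rot: [0.05, 0.705, -0.05, 0.706]
ft_force: [-0.9, 0.4, 0.4]
grip_width: 0.0005
```

```bash
python3 - <<'E'
from h import *
go(497,48,61,82.5)
E
```

```text
t 7.98 grasp [496.8  48.1  70.6] jawyaw 81.9 down [ 0.002 -0.    -1.   ] q6 -1.56 w 0.5 F [-0.9  0.4  0.4]
 -> shift [ 9.6 -0.1  0.2] turn -0.6 (alt 179.4)
```

Call:
{"method": "move_arm", "body": {
  "commands": [
    [1,6,0,0,0],
    [1,9,0,0,0],
    [1,9,0,0,0],
    [1,10,0,0,0],
    [1,10,0,0,0],
    [1,10,0,0,0]
  ]
}}

```text
time: 8.48
position: [0.4964, 0.0482, 0.0662]
tool_rot: [0.05, 0.705, -0.05, 0.706]
ft_force: [-0.1, -0.5, 6.2]
grip_width: 0.0004
```

```bash
python3 - <<'E'
from h import *
go(497,48,61,82.5)
E
```

```text
t 8.48 grasp [496.4  48.2  60.2] jawyaw 81.9 down [ 0.001 -0.    -1.   ] q6 -1.56 w 0.4 F [-0.1 -0.5  6.2]
 -> shift [-0.8 -0.2  0.6] turn -0.6 (alt 179.4)
```

Call:
{"method": "move_arm", "body": {
  "commands": [
    [1,0.4,0,0,0],
    [1,0.4,0,0,0]
  ]
}}

```text
time: 8.65
position: [0.4964, 0.0483, 0.0662]
tool_rot: [0.05, 0.705, -0.05, 0.706]
ft_force: [-0.3, -1.4, 8.7]
grip_width: 0.0009
```

Call:
{"method": "move_arm", "body": {
  "commands": [
    [1,0,0,0,0],
    [1,0,0,0,0],
    [1,0,0,0,0],
    [1,0,0,0,0],
    [1,0,0,0,0],
    [1,0,0,0,0],
    [1,0,0,0,0]
  ]
}}

```text
time: 9.23
position: [0.4964, 0.0483, 0.0662]
tool_rot: [0.05, 0.705, -0.05, 0.706]
ft_force: [-0.6, -0.5, 9.2]
grip_width: 0.0006
```

```bash
python3 - <<'E'
from h import *
go(601,308.7,160,6.1)
E
```

```text
t 9.23 grasp [496.4  48.3  60.2] jawyaw 81.9 down [ 0.002 -0.    -1.   ] q6 -1.56 w 0.6 F [-0.6 -0.5  9.2]
 -> shift [-99.7 272.5  67.3] turn 75.8 (alt -104.2)
```

Call:
{"method": "move_arm", "body": {
  "commands": [
    [1,-5,0,0,0],
    [1,-40,0,0,0],
    [1,-80,0,0,0],
    [0,-110,30,8,7],
    [0,-130,70,17,14],
    [0,-140,110,27,21],
    [0,-140,150,37,28],
    [0,-140,190,47,35]
  ]
}}

```text
time: 9.9
position: [0.5652, 0.2208, 0.2066]
tool_rot: [0.258, 0.658, -0.258, 0.659]
ft_force: [1.0, -0.6, -1.1]
grip_width: 0.0259
```

```bash
python3 - <<'E'
from h import *
go(601,308.7,200,6.1)
E
```

```text
t 9.90 grasp [565.2 220.8 200.6] jawyaw 47.2 down [ 0.002  0.    -1.   ] q6 -0.64 w 25.9 F [ 1.  -0.6 -1.1]
 -> shift [  0.7  88.8 -33.4] turn 41.1 (alt -138.9)
```

Call:
{"method": "move_arm", "body": {
  "commands": [
    [0,0,89,-33,41],
    [0,0,89,-33,41],
    [0,0,89,-33,41],
    [0,0,89,-33,41],
    [0,0,89,-33,41],
    [0,0,89,-33,41],
    [0,0,89,-33,41],
    [0,0,89,-33,41]
  ]
}}

```text
time: 10.57
position: [0.5998, 0.3071, 0.2045]
tool_rot: [0.469, 0.529, -0.47, 0.528]
ft_force: [-0.4, 0.0, -0.4]
grip_width: 0.0434
```

```bash
python3 - <<'E'
from h import *
o=robot.get_obs(); c=robot.camera("wrist"); save(c,"w3.png",1.5)
print(proj(c,[[.601,.3085,.072]],o)*1.5, proj(c,[[.5515,.3036,.072]],o)*1.5)
go(601,308.7,60.5,6.1)
E
```

```text
[[377.67756557 282.80006156]] [[303.72689986 281.41321705]]
t 10.62 grasp [600.  307.1 198.7] jawyaw 6.7 down [-0.001 -0.    -1.   ] q6 0.19 w 43.7 F [-0.7  0.7  0.6]
 -> shift [138.2   1.3  -1.5] turn 0.6 (alt -179.4)
```

View pics/w3.png

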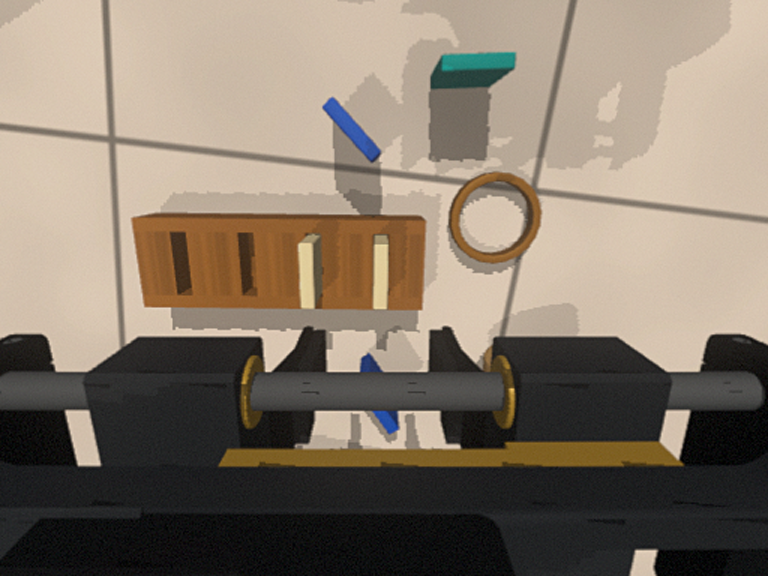

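```bash
python3 - <<'E'
from h import *
o=robot.get_obs(); c=robot.camera("wrist"); save(c,"w3z.png",4,(80,130,300,220))
q=[(133,222),(425,220),(424,308),(146,306)]
print(ray(c,(np.array(q)+.5)/1.5-.5,.037,o)*1000, (ray(c,(np.array(q)+.5)/1.5-.5,.037,o)*1000).mean(0))
P=[]
a=np.radians(6.1);u=np.array([np.cos(a),np.sin(a)]);v=np.array([-u[1],u[0]])
for d in (25,75):
  for sx,sy in [(-5,-23),(5,-23),(5,23),(-5,23)]:
    P.append(np.r_[np.array([526.2,301])+u*(d+sx)+v*sy,72]/1000)
uv=proj(c,P,o)
im=cv2.imread("pics/w3z.png")
for p in uv: cv2.circle(im,tuple(int(t) for t in ((p-[80,130])+.5)*4-.5),3,(0,0,255),-1)
cv2.imwrite("pics/w3z.png",im[:, :800])
go(601,308.7,60.5,6.1)
E
```

```text
[[418.78678956 323.9153436   37.        ]
 [630.94692996 350.33032396  37.        ]
 [640.22876954 283.22815603  37.        ]
 [426.18383451 259.52791679  37.        ]] [529.03658089 304.2504351   37.        ]
t 10.67 grasp [600.1 307.  198.8] jawyaw 6.7 down [-0.001 -0.    -1.   ] q6 0.19 w 43.4 F [-0.3 -0.3  0.2]
 -> shift [138.3   1.2  -1.6] turn 0.6 (alt -179.4)
```

View pics/w3z.png

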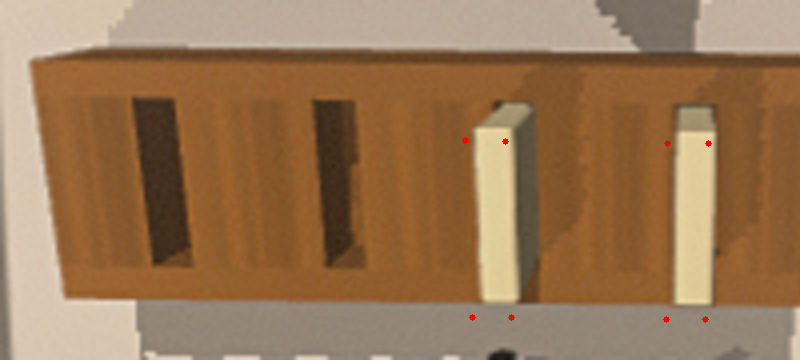

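Dots (predictions) sit about 3 px off the insert tops seen; I'll descend part way, midway between the two estimates, and look again.

Call:
{"method": "move_arm", "body": {
  "commands": [
    [0,40,3,-3,0.5],
    [0,75,3,-3,0.5],
    [0,95,3,-3,0.5],
    [0,95,3,-3,0.5],
    [0,95,3,-3,0.5],
    [0,95,3,-3,0.5]
  ]
}}

```text
time: 11.17
position: [0.6043, 0.3109, 0.1115]
tool_rot: [0.474, 0.525, -0.472, 0.526]
ft_force: [-0.0, 0.0, 0.4]
grip_width: 0.0438
```

```bash
cat > ov.py <<'E'
from h import *
import sys
o=robot.get_obs(); c=robot.camera("wrist")
a=np.radians(6.1);u=np.array([np.cos(a),np.sin(a)]);v=np.array([-u[1],u[0]])
P=[]
for d in (25,75):
  for sx,sy in [(-5,-23),(5,-23),(5,23),(-5,23)]:
    P.append(np.r_[np.array([526.2,301])+u*(d+sx)+v*sy,72]/1000)
uv=proj(c,P,o)
im=cv2.cvtColor(c["image"],cv2.COLOR_RGB2BGR); im=cv2.resize(im,None,fx=1.5,fy=1.5,interpolation=cv2.INTER_CUBIC)
for p in uv: cv2.circle(im,tuple(int(t) for t in (p+.5)*1.5-.5),2,(0,0,255),-1)
cv2.imwrite("pics/"+sys.argv[1],im)
go(602,310.5,60.5,6.1)
E
python3 ov.py w4.png
```

```text
t 11.22 grasp [604.6 311.  106.2] jawyaw 6.1 down [ 0.004  0.001 -1.   ] q6 0.20 w 43.4 F [-0.5  0.2  0.3]
 -> shift [45.7 -2.9  0.3] turn -0.0 (alt 180.0)
```

View pics/w4.png

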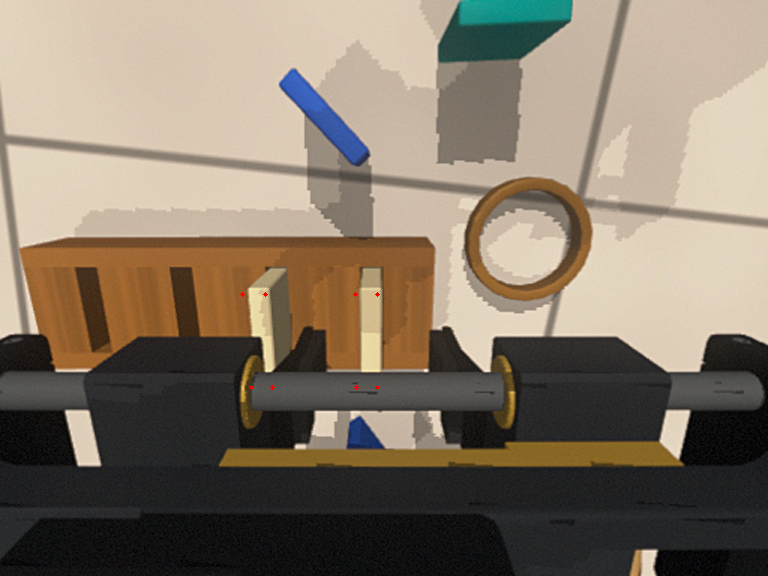

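Call:
{"method": "move_arm", "body": {
  "commands": [
    [0,20,-2.5,0,0],
    [0,35,-2.5,0,0],
    [0,45,-2.5,0,0],
    [0,45,-2.5,0,0],
    [0,45,-2.5,0,0]
  ]
}}

```text
time: 11.63
position: [0.6011, 0.3105, 0.0659]
tool_rot: [0.473, 0.526, -0.472, 0.526]
ft_force: [0.0, 0.1, -0.2]
grip_width: 0.043
```

```bash
python3 ov.py w5.png
```

```text
t 11.68 grasp [601.5 310.6  60.3] jawyaw 6.1 down [ 0.002  0.001 -1.   ] q6 0.21 w 43.6 F [ 0.7 -0.2  0.4]
 -> shift [-0.2  0.4  0.2] turn -0.0 (alt 180.0)
```

View pics/w5.png

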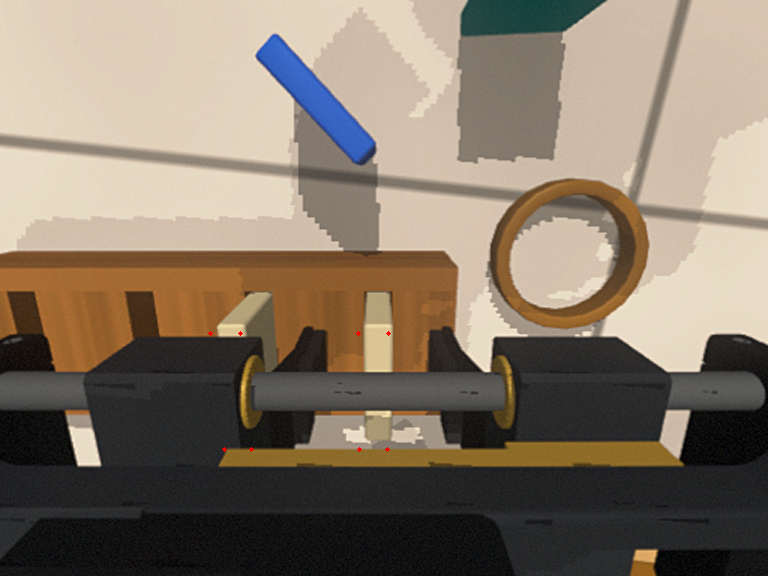

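The insert (365-392) is centred between the fingers (mid-line 377). Closing.

Call:
{"method": "move_arm", "body": {
  "commands": [
    [1,0,0,0,0],
    [1,0,0,0,0],
    [1,0,0,0,0],
    [1,0,0,0,0],
    [1,0,0,0,0],
    [1,0,0,0,0]
  ],
  "newtons": 30
}}

```text
time: 12.18
position: [0.6006, 0.3103, 0.0651]
tool_rot: [0.473, 0.526, -0.473, 0.526]
ft_force: [0.5, 0.2, 0.2]
grip_width: 0.0115
```

Call:
{"method": "move_arm", "body": {
  "commands": [
    [1,0,0,0,0],
    [1,0,0,0,0],
    [1,-8,0,0,0],
    [1,-16,0,0,0],
    [1,-24,0,0,0],
    [1,-34,0,0,0],
    [1,-44,0,0,0],
    [1,-44,0,0,0]
  ]
}}

```text
time: 12.85
position: [0.6019, 0.3109, 0.1123]
tool_rot: [0.474, 0.525, -0.471, 0.527]
ft_force: [-0.2, 0.4, 0.0]
grip_width: 0.0096
```

```bash
python3 ov.py w6.png
```

```text
t 12.90 grasp [601.5 310.7 105.2] jawyaw 6.1 down [ 0.003  0.001 -1.   ] q6 0.21 w 10.0 F [ 0.2  0.2 -0.2]
 -> shift [44.7  0.3  0.3] turn -0.0 (alt 180.0)
```

View pics/w6.png

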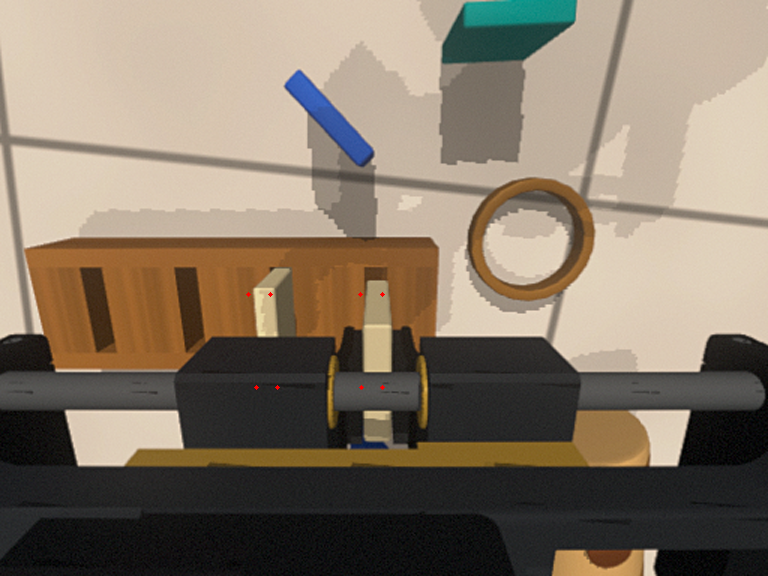

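```bash
python3 - <<'E'
from h import *
go(608.6,-51.3,165,-7.4)
E
```

```text
t 12.90 grasp [601.5 310.7 105.2] jawyaw 6.1 down [ 0.003  0.001 -1.   ] q6 0.21 w 10.0 F [ 0.2  0.2 -0.2]
 -> shift [-60.2 -31.1 360.7] turn 13.5 (alt -166.5)
```

Call:
{"method": "move_arm", "body": {
  "commands": [
    [1,-40,0,0,0],
    [1,-60,-3,30,2],
    [1,-60,-6,70,4],
    [1,-60,-10,110,6],
    [1,-60,-13,150,8],
    [1,-60,-17,190,10],
    [1,-60,-20,230,12],
    [1,-60,-24,270,13]
  ]
}}

```text
time: 13.57
position: [0.6047, 0.0376, 0.1689]
tool_rot: [-0.529, -0.469, 0.53, -0.468]
ft_force: [0.6, 0.8, -0.0]
grip_width: 0.0097
```

```bash
python3 - <<'E'
from h import *
go(608.6,-51.3,165,-7.4)
E
```

```text
t 13.57 grasp [604.7  37.6 162.9] jawyaw -7.0 down [-0.001  0.    -1.   ] q6 -0.00 w 9.7 F [ 0.6  0.8 -0. ]
 -> shift [-2.1 14.7 87.7] turn 0.4 (alt -179.6)
```

Call:
{"method": "move_arm", "body": {
  "commands": [
    [1,0,7,40,0],
    [1,0,14,80,0],
    [1,0,14,88,0],
    [1,0,14,88,0],
    [1,0,14,88,0],
    [1,0,14,88,0]
  ]
}}

```text
time: 14.07
position: [0.608, -0.0483, 0.1688]
tool_rot: [-0.529, -0.47, 0.529, -0.469]
ft_force: [-0.3, 1.3, -1.0]
grip_width: 0.0098
```

```bash
python3 ov.py w7.png; python3 - <<'E'
from h import *
c=robot.camera("scene"); save(c,"s7.png",4,(180,100,330,240))
go(608.6,-51.3,98,-7.4)
E
```

```text
t 14.12 grasp [608.1 -47.9 162.8] jawyaw -6.8 down [-0.001  0.001 -1.   ] q6 -0.14 w 9.7 F [-0.1 -0.3 -0.9]
 -> shift [ 102.6  -48.4 -355.1] turn -12.9 (alt 167.1)
t 14.17 grasp [608.2 -47.8 162.9] jawyaw -6.8 down [-0.001  0.001 -1.   ] q6 -0.14 w 10.0 F [-0.4  0.8 -0. ]
 -> shift [64.9  0.8  3.5] turn 0.6 (alt -179.4)
```

View pics/w7.png

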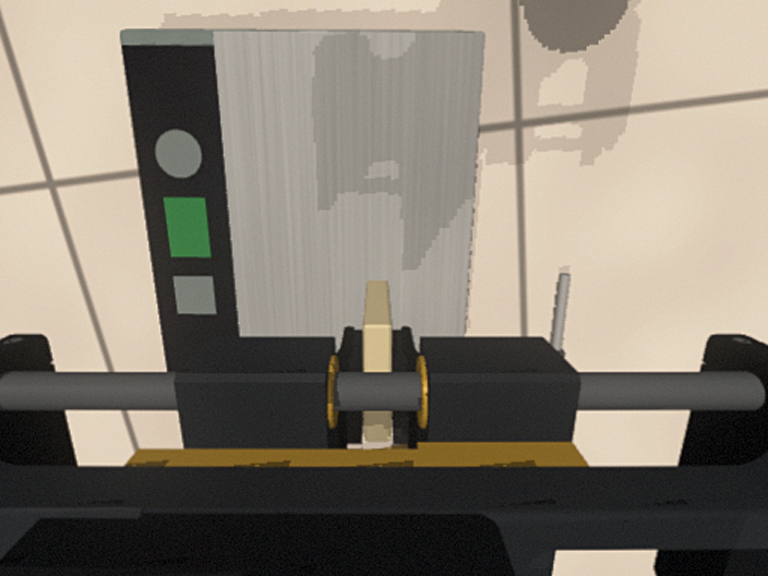

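View pics/s7.png

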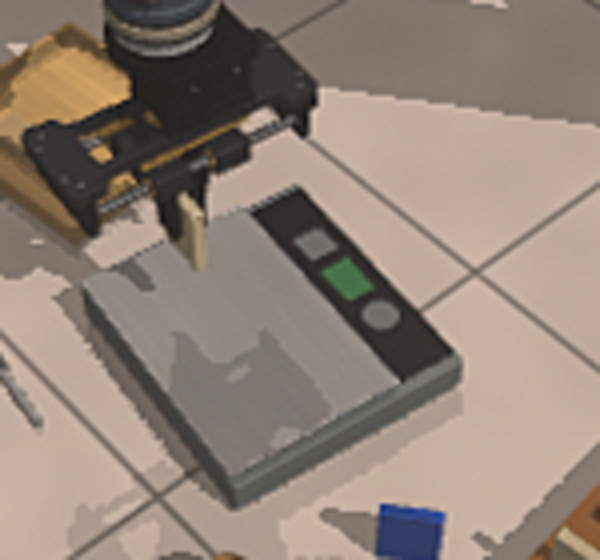

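Insert unslipped (same place in wrist view as after the lift). Lowering.

Call:
{"method": "move_arm", "body": {
  "commands": [
    [1,30,1,3,0.5],
    [1,50,1,3,0.5],
    [1,58,1,3,0.5],
    [1,61,1,3,0.5],
    [1,61,1,3,0.5],
    [1,61,1,3,0.5],
    [1,61,1,3,0.5]
  ]
}}

```text
time: 14.75
position: [0.6102, -0.0528, 0.1093]
tool_rot: [0.532, 0.466, -0.531, 0.467]
ft_force: [-0.4, -0.5, -0.0]
grip_width: 0.0095
```

```bash
python3 - <<'E'
from h import *
go(608.6,-51.3,98,-7.4)
E
```

```text
t 14.75 grasp [610.2 -52.8 103.3] jawyaw -7.4 down [ 0.002 -0.001 -1.   ] q6 -0.14 w 9.5 F [-0.4 -0.5 -0. ]
 -> shift [ 5.3 -1.8 -1.3] turn 0.0 (alt -180.0)
```

Call:
{"method": "move_arm", "body": {
  "commands": [
    [1,3,0,0,0],
    [1,4,0,0,0],
    [1,5,0,0,0],
    [1,5,0,0,0]
  ]
}}

```text
time: 15.08
position: [0.6092, -0.0529, 0.1031]
tool_rot: [0.531, 0.467, -0.531, 0.467]
ft_force: [1.2, -0.4, -0.3]
grip_width: 0.0098
```

Call:
{"method": "move_arm", "body": {
  "commands": [
    [1,0.5,0,0,0],
    [1,1,0,0,0],
    [1,1,0,0,0]
  ]
}}

```text
time: 15.33
position: [0.6092, -0.0529, 0.103]
tool_rot: [0.531, 0.467, -0.531, 0.467]
ft_force: [-1.6, -0.4, 6.1]
grip_width: 0.0096
```

Contact (6 N). Releasing.

Call:
{"method": "move_arm", "body": {
  "commands": [
    [1,-0.5,0,0,0],
    [0.3,-0.5,0,0,0],
    [0.3,-0.5,0,0,0],
    [0.3,-0.5,0,0,0],
    [0.3,-0.5,0,0,0],
    [0.3,-20,0,0,0],
    [0.3,-50,0,0,0],
    [0.3,-90,0,0,0]
  ]
}}

```text
time: 16.0
position: [0.607, -0.0524, 0.1899]
tool_rot: [-0.53, -0.469, 0.533, -0.464]
ft_force: [0.6, -0.5, -0.1]
grip_width: 0.0302
```

```bash
python3 - <<'E'
from h import *
go(552.7,306,190,6.1)
E
python3 ov.py w8.png
```

```text
t 16.00 grasp [607.  -52.4 183.9] jawyaw -7.4 down [-0.007  0.002 -1.   ] q6 -0.14 w 30.2 F [ 0.6 -0.5 -0.1]
 -> shift [  -5.  -100.3 -348.3] turn -13.5 (alt 166.5)
t 16.05 grasp [612.8 -53.6 194.1] jawyaw -7.4 down [ 0.011 -0.003 -1.   ] q6 -0.14 w 29.8 F [ 0.5 -1.3  4.2]
 -> shift [ 132.4  -59.1 -359.9] turn -13.5 (alt 166.5)
```

View pics/w8.png

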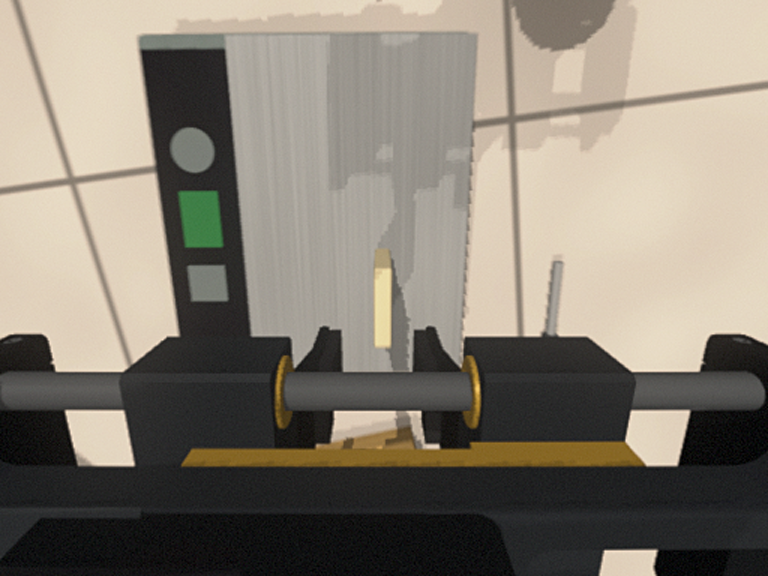

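Insert 1 stands on the pan at (383,305). Going for insert 2.

Call:
{"method": "move_arm", "body": {
  "commands": [
    [0.1,0,-11,-40,-2],
    [0.1,0,-23,-80,-4],
    [0.1,0,-35,-120,-6],
    [0.1,0,-46,-160,-8],
    [0.1,0,-58,-200,-10],
    [0.1,0,-69,-240,-12],
    [0.1,0,-81,-280,-13.5],
    [0.1,0,-92,-320,-13.5]
  ]
}}

```text
time: 16.72
position: [0.5586, 0.2783, 0.1919]
tool_rot: [0.473, 0.526, -0.473, 0.526]
ft_force: [1.3, -0.2, -0.5]
grip_width: 0.0392
```

```bash
python3 - <<'E'
from h import *
go(551.8,305.4,106,6.1)
E
```

```text
t 16.72 grasp [558.6 278.3 185.9] jawyaw 6.1 down [ 0.  0. -1.] q6 0.18 w 39.2 F [ 1.3 -0.2 -0.5]
 -> shift [ 79.9  -3.9 -27.7] turn 0.0 (alt -180.0)
```

Call:
{"method": "move_arm", "body": {
  "commands": [
    [0.1,10,-4,-28,0],
    [0.1,40,-4,-28,0],
    [0.1,70,-4,-28,0],
    [0.1,80,-4,-28,0],
    [0.1,80,-4,-28,0],
    [0.1,80,-4,-28,0],
    [0.1,80,-4,-28,0]
  ]
}}

```text
time: 17.3
position: [0.5538, 0.3037, 0.1134]
tool_rot: [0.474, 0.525, -0.472, 0.526]
ft_force: [-0.1, -0.8, 0.5]
grip_width: 0.0392
```

```bash
python3 ov.py w9.png;python3 - <<'E'
from h import *
go(551.8,305.4,60,6.1)
E
```

```text
t 17.35 grasp [554.  303.7 107.8] jawyaw 6.0 down [ 0.003  0.001 -1.   ] q6 0.22 w 39.4 F [-0.2 -0.   1.3]
 -> shift [47.5 48.3 -1.7] turn -0.1 (alt 179.9)
t 17.35 grasp [554.  303.7 107.8] jawyaw 6.0 down [ 0.003  0.001 -1.   ] q6 0.22 w 39.4 F [-0.2 -0.   1.3]
 -> shift [47.8 -2.2 -1.9] turn -0.1 (alt 179.9)
```

View pics/w9.png

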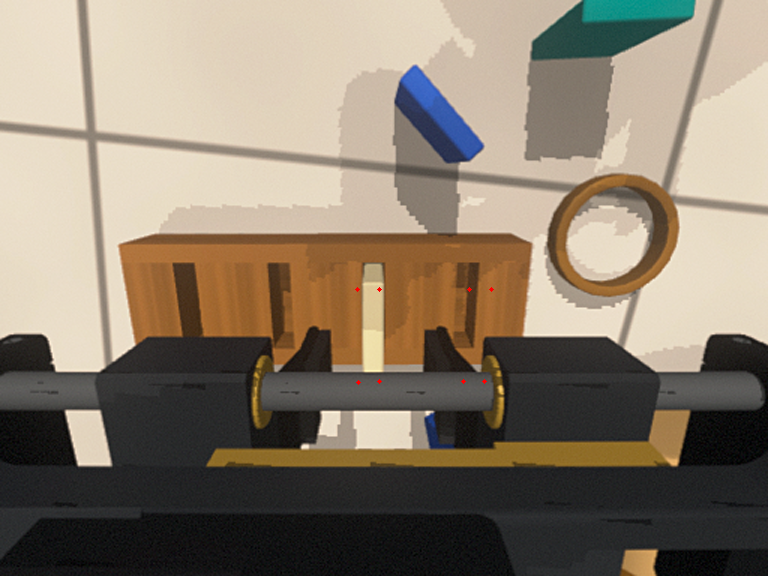

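Insert 2 top at columns 362-384, 4 px left of the mid-line, agreeing with the computed -2 mm.

Call:
{"method": "move_arm", "body": {
  "commands": [
    [0.1,20,-2,-2,0],
    [0.1,35,-2,-2,0],
    [0.1,47,-2,-2,0],
    [0.1,47,-2,-2,0],
    [0.1,47,-2,-2,0],
    [0.1,47,-2,-2,0]
  ]
}}

```text
time: 17.85
position: [0.5511, 0.3056, 0.0661]
tool_rot: [0.474, 0.525, -0.472, 0.526]
ft_force: [1.2, 0.0, -0.0]
grip_width: 0.0392
```

```bash
python3 ov.py w10.png
```

```text
t 17.90 grasp [551.2 305.7  60.2] jawyaw 6.1 down [ 0.002  0.001 -1.   ] q6 0.22 w 38.8 F [ 0.3 -0.6 -0.6]
 -> shift [-0.1 51.   0.6] turn -0.0 (alt 180.0)
```

View pics/w10.png

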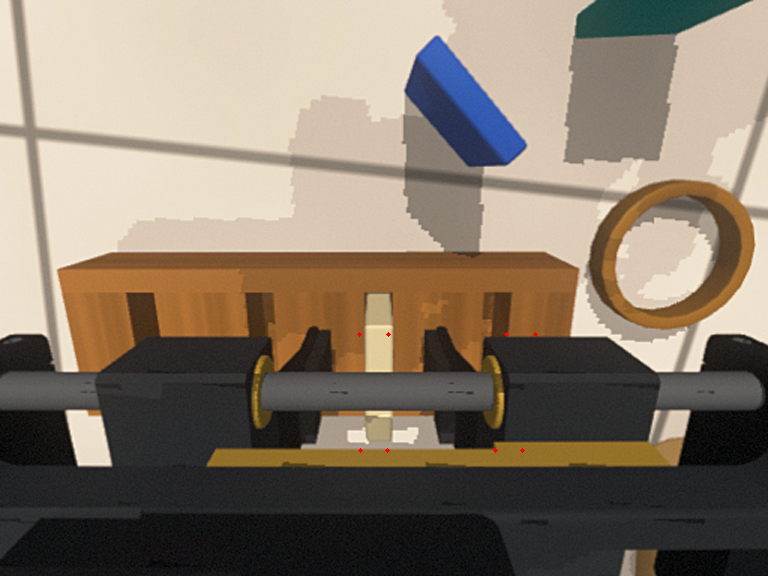

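Centred (364-393). Close and lift.

Call:
{"method": "move_arm", "body": {
  "commands": [
    [1,0,0,0,0],
    [1,0,0,0,0],
    [1,0,0,0,0],
    [1,0,0,0,0],
    [1,0,0,0,0],
    [1,0,0,0,0],
    [1,0,0,0,0],
    [1,0,0,0,0]
  ]
}}

```text
time: 18.57
position: [0.5506, 0.3056, 0.0651]
tool_rot: [0.473, 0.526, -0.472, 0.526]
ft_force: [1.6, 0.9, 0.8]
grip_width: 0.0096
```

Call:
{"method": "move_arm", "body": {
  "commands": [
    [1,-8,0,0,0],
    [1,-16,0,0,0],
    [1,-24,0,0,0],
    [1,-34,0,0,0],
    [1,-50,0,0,0],
    [1,-75,0,0,0],
    [1,-105,0,0,0],
    [1,-105,0,0,0]
  ]
}}

```text
time: 19.23
position: [0.5527, 0.3068, 0.1768]
tool_rot: [0.476, 0.524, -0.47, 0.527]
ft_force: [2.0, 0.8, 0.3]
grip_width: 0.0097
```

```bash
python3 - <<'E'
from h import *
go(619,28,165,-7.4)
E
```

```text
t 19.23 grasp [552.7 306.8 170.8] jawyaw 6.1 down [ 0.009  0.004 -1.   ] q6 0.22 w 9.7 F [2.  0.8 0.3]
 -> shift [  5.4  36.3 284.3] turn 13.5 (alt -166.5)
```

Call:
{"method": "move_arm", "body": {
  "commands": [
    [1,3,5,40,2],
    [1,3,10,80,4],
    [1,3,15,120,6],
    [1,3,20,160,8],
    [1,3,25,200,10],
    [1,3,31,240,12],
    [1,3,36,280,13.5],
    [1,3,36,284,13.5]
  ]
}}

```text
time: 19.9
position: [0.6178, 0.0201, 0.1678]
tool_rot: [-0.533, -0.463, 0.533, -0.466]
ft_force: [0.2, 0.6, -0.3]
grip_width: 0.0098
```

```bash
python3 ov.py w11.png; python3 - <<'E'
from h import *
go(619,28,103,-7.4)
E
```

```text
t 19.95 grasp [616.7  22.4 161.5] jawyaw -7.7 down [ 0.001 -0.001 -1.   ] q6 -0.01 w 10.2 F [ 0.  -0.1 -1. ]
 -> shift [ 100.8  -53.5 -283.5] turn -13.8 (alt 166.2)
t 19.95 grasp [616.7  22.4 161.5] jawyaw -7.7 down [ 0.001 -0.001 -1.   ] q6 -0.01 w 10.2 F [ 0.  -0.1 -1. ]
 -> shift [58.5  1.5 -5.9] turn -0.3 (alt 179.7)
```

View pics/w11.png

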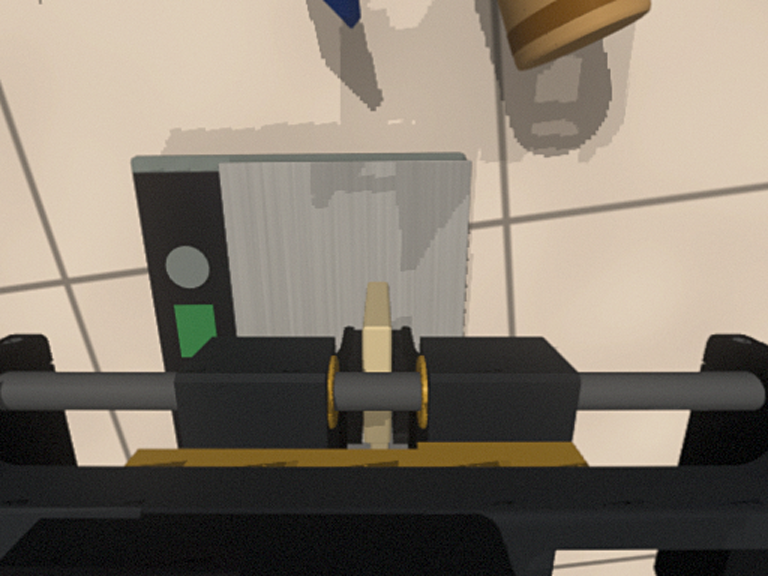

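Call:
{"method": "move_arm", "body": {
  "commands": [
    [1,30,1,-6,0],
    [1,50,1,-6,0],
    [1,58,1,-6,0],
    [1,58,1,-6,0],
    [1,58,1,-6,0],
    [1,58,1,-6,0]
  ]
}}

```text
time: 20.45
position: [0.6184, 0.0334, 0.1102]
tool_rot: [0.532, 0.466, -0.531, 0.467]
ft_force: [0.1, -0.6, 0.4]
grip_width: 0.0097
```

```bash
python3 - <<'E'
from h import *
go(619,28,98,-7.4)
E
```

```text
t 20.45 grasp [618.4  33.4 104.2] jawyaw -7.4 down [ 0.002 -0.    -1.   ] q6 0.00 w 9.7 F [ 0.1 -0.6  0.4]
 -> shift [6.2 1.3 5.3] turn 0.0 (alt -180.0)
```

Call:
{"method": "move_arm", "body": {
  "commands": [
    [1,3,0,0,0],
    [1,4,0,0,0],
    [1,5.5,0,0,0],
    [1,5.5,0,0,0]
  ]
}}

```text
time: 20.78
position: [0.6178, 0.0328, 0.1037]
tool_rot: [0.531, 0.467, -0.531, 0.467]
ft_force: [0.6, 0.1, -1.3]
grip_width: 0.0095
```

Call:
{"method": "move_arm", "body": {
  "commands": [
    [1,0.5,0,0,0],
    [1,0.5,0,0,0],
    [1,0.5,0,0,0]
  ]
}}

```text
time: 21.03
position: [0.6178, 0.0327, 0.103]
tool_rot: [0.531, 0.467, -0.531, 0.467]
ft_force: [0.4, -0.1, -0.7]
grip_width: 0.01
```

Call:
{"method": "move_arm", "body": {
  "commands": [
    [1,0.5,0,0,0],
    [1,1,0,0,0],
    [1,1,0,0,0]
  ]
}}

```text
time: 21.28
position: [0.6179, 0.0327, 0.103]
tool_rot: [0.531, 0.466, -0.531, 0.467]
ft_force: [-1.5, -0.3, 5.5]
grip_width: 0.0097
```

Call:
{"method": "move_arm", "body": {
  "commands": [
    [1,-0.5,0,0,0],
    [0.3,-0.5,0,0,0],
    [0.3,-0.5,0,0,0],
    [0.3,-0.5,0,0,0],
    [0.3,-0.5,0,0,0],
    [0.3,-20,0,0,0],
    [0.3,-50,0,0,0],
    [0.3,-90,0,0,0]
  ]
}}

```text
time: 21.95
position: [0.6156, 0.033, 0.1898]
tool_rot: [-0.53, -0.469, 0.533, -0.465]
ft_force: [0.9, -0.0, -0.1]
grip_width: 0.0301
```

```bash
python3 - <<'E'
from h import *
go(485.7,-41.8,160,82.5)
E
```

```text
t 21.95 grasp [615.5  33.  183.8] jawyaw -7.4 down [-0.008  0.001 -1.   ] q6 0.00 w 30.1 F [ 0.9 -0.  -0.1]
 -> shift [  24.7 -118.9   90.9] turn -89.9 (alt 90.1)
```

Call:
{"method": "move_arm", "body": {
  "commands": [
    [1,0,-30,20,-7],
    [1,0,-60,40,-14],
    [1,0,-90,65,-21],
    [1,0,-119,91,-28],
    [1,0,-119,91,-35],
    [1,0,-119,91,-42],
    [1,0,-119,91,-49],
    [1,0,-119,91,-56]
  ]
}}

```text
time: 22.62
position: [0.4878, -0.0424, 0.1921]
tool_rot: [0.248, 0.662, -0.248, 0.662]
ft_force: [0.3, 0.2, -0.7]
grip_width: 0.0003
```

Call:
{"method": "move_arm", "body": {
  "commands": [
    [1,0,0,0,-7],
    [1,0,0,0,-14],
    [1,0,0,0,-21],
    [1,0,0,0,-28],
    [1,0,0,0,-34],
    [1,0,0,0,-34],
    [1,0,0,0,-34]
  ]
}}

```text
time: 23.2
position: [0.488, -0.0421, 0.192]
tool_rot: [0.047, 0.706, -0.047, 0.706]
ft_force: [-0.6, 0.3, -0.1]
grip_width: 0.0004
```

```bash
python3 ov.py w12.png; python3 - <<'E'
from h import *
c=robot.camera("scene"); save(c,"s12.png",4,(120,100,320,240))
go(485.7,-41.8,75,82.5)
E
```

```text
t 23.25 grasp [488.  -42.1 186. ] jawyaw 82.4 down [ 0.  0. -1.] q6 -1.75 w 0.8 F [-0.5 -0.2 -0.3]
 -> shift [125.5 364.5  66.5] turn 76.3 (alt -103.7)
t 23.30 grasp [488.  -42.1 186. ] jawyaw 82.5 down [-0.  0. -1.] q6 -1.75 w 0.2 F [ 0.3  0.7 -0.5]
 -> shift [111.   -0.   -2.3] turn -0.0 (alt 180.0)
```

View pics/w12.png

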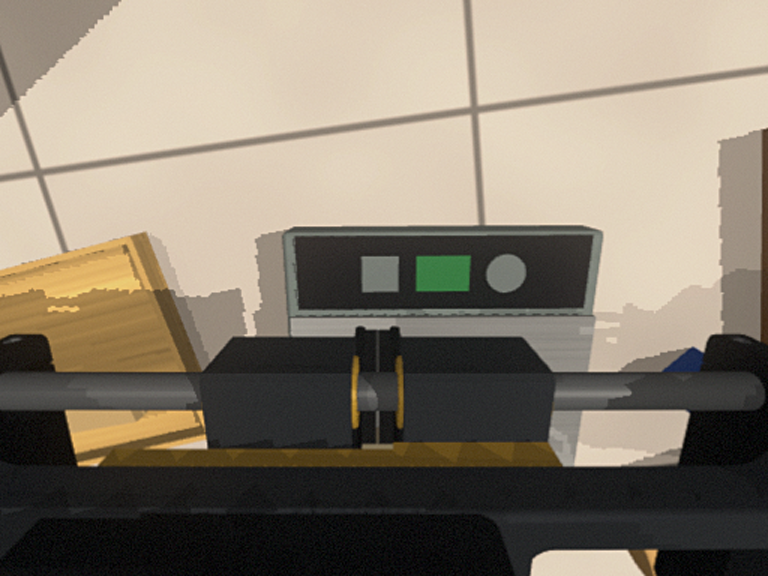

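View pics/s12.png

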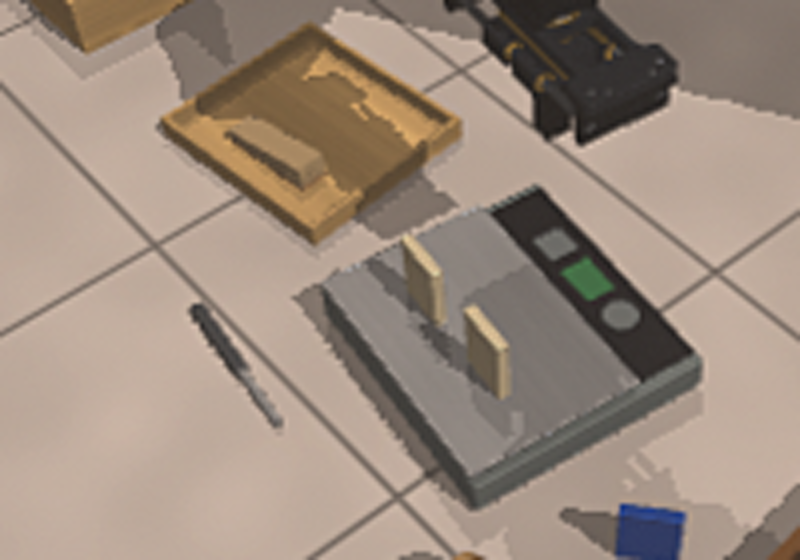

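Both inserts stand on the pan, the wedge is in the tray; the square key is at (380,274) in the wrist view.

```bash
python3 - <<'E'
from h import *
o=robot.get_obs();c=robot.camera("wrist")
print(ray(c,(np.array([(380,274),(506,273)])+.5)/1.5-.5,.042,o)*1000)
E
```

```text
[[486.83113003 -38.79211286  42.        ]
 [497.8330789   50.3066546   42.        ]]
```

Call:
{"method": "move_arm", "body": {
  "commands": [
    [1,30,0,-2,0],
    [1,70,0,-2,0],
    [1,100,0,-2,0],
    [1,108,0,-2,0],
    [1,112,0,-2,0],
    [1,115,0,-2,0],
    [1,115,0,-2,0],
    [1,115,0,-2,0]
  ]
}}

```text
time: 24.02
position: [0.4871, -0.0421, 0.0783]
tool_rot: [0.046, 0.705, -0.046, 0.707]
ft_force: [0.4, -0.5, -0.0]
grip_width: 0.0006
```

```bash
python3 - <<'E'
from h import *
go(485.7,-41.8,61,82.5)
E
```

```text
t 24.02 grasp [487.1 -42.1  72.3] jawyaw 82.6 down [ 0.003 -0.001 -1.   ] q6 -1.76 w 0.6 F [ 0.4 -0.5 -0. ]
 -> shift [11.3  0.1 -1.5] turn 0.1 (alt -179.9)
```

Call:
{"method": "move_arm", "body": {
  "commands": [
    [1,6,1,-1,0],
    [1,10,1,-1,0],
    [1,10.5,1,-1,0],
    [1,11,1,-1,0],
    [1,11,1,-1,0],
    [1,11,1,-1,0]
  ]
}}

```text
time: 24.52
position: [0.4855, -0.0407, 0.0664]
tool_rot: [0.046, 0.705, -0.046, 0.706]
ft_force: [0.3, 0.1, 4.8]
grip_width: 0.0005
```

Call:
{"method": "move_arm", "body": {
  "commands": [
    [1,0.6,0,0,0],
    [1,0.6,0,0,0]
  ]
}}

```text
time: 24.68
position: [0.4855, -0.0407, 0.0662]
tool_rot: [0.046, 0.705, -0.046, 0.706]
ft_force: [-0.6, 1.0, 9.4]
grip_width: 0.0004
```

Call:
{"method": "move_arm", "body": {
  "commands": [
    [1,0,0,0,0],
    [1,0,0,0,0],
    [1,0,0,0,0],
    [1,0,0,0,0],
    [1,0,0,0,0],
    [1,0,0,0,0]
  ]
}}

```text
time: 25.18
position: [0.4855, -0.0407, 0.0662]
tool_rot: [0.046, 0.705, -0.046, 0.706]
ft_force: [-1.6, 0.4, 8.9]
grip_width: 0.0006
```

Call:
{"method": "move_arm", "body": {
  "commands": [
    [1,-5,0,0,0],
    [1,-40,0,0,0],
    [1,-80,0,0,0],
    [1,-115,0,0,0],
    [1,-125,0,0,7],
    [1,-125,0,0,14],
    [1,-125,0,0,21],
    [1,-125,0,0,28]
  ]
}}

```text
time: 25.85
position: [0.4848, -0.0407, 0.1908]
tool_rot: [0.217, 0.673, -0.217, 0.673]
ft_force: [0.2, -0.1, -0.2]
grip_width: 0.0003
```

```bash
python3 - <<'E'
from h import *
go(608.8,-52,185,-7.4)
E
```

```text
t 25.85 grasp [484.8 -40.7 184.8] jawyaw 54.2 down [-0. -0. -1.] q6 -1.26 w 0.3 F [ 0.2 -0.1 -0.2]
 -> shift [ -0.2  63.3 107.2] turn 61.6 (alt -118.4)
```

Call:
{"method": "move_arm", "body": {
  "commands": [
    [0.1,0,15,26,7],
    [0.1,0,31,53,14],
    [0.1,0,47,80,21],
    [0.1,0,63,107,28],
    [0.1,0,63,107,35],
    [0.1,0,63,107,42],
    [0.1,0,63,107,49],
    [0.1,0,63,107,56]
  ]
}}

```text
time: 26.52
position: [0.6083, -0.0513, 0.1896]
tool_rot: [-0.507, -0.493, 0.508, -0.492]
ft_force: [-0.0, -0.1, 0.4]
grip_width: 0.0376
```

```bash
python3 - <<'E'
from h import *
go(609.2,-52.8,150,-7.4)
E
```

```text
t 26.52 grasp [608.3 -51.3 183.6] jawyaw -1.8 down [-0.002  0.    -1.   ] q6 -0.24 w 37.6 F [-0.  -0.1  0.4]
 -> shift [33.6  1.   1.5] turn 5.6 (alt -174.4)
```

Call:
{"method": "move_arm", "body": {
  "commands": [
    [0.1,10,1,1,5.6],
    [0.1,30,1,1,5.6],
    [0.1,40,1,1,5.6],
    [0.1,40,1,1,5.6],
    [0.1,40,1,1,5.6]
  ]
}}

```text
time: 26.93
position: [0.6091, -0.0523, 0.1495]
tool_rot: [-0.529, -0.469, 0.53, -0.468]
ft_force: [0.1, -0.3, -0.3]
grip_width: 0.0394
```

```bash
python3 ov.py w13.png; python3 - <<'E'
from h import *
go(609.2,-52.8,98,-7.4)
E
```

```text
t 26.98 grasp [609.8 -52.4 144.4] jawyaw -7.0 down [-0.001  0.    -1.   ] q6 -0.15 w 38.9 F [-0.9 -0.1 -0.3]
 -> shift [  84.   -52.  -359.3] turn -13.1 (alt 166.9)
t 26.98 grasp [609.8 -52.4 144.4] jawyaw -7.0 down [-0.001  0.    -1.   ] q6 -0.15 w 38.9 F [-0.9 -0.1 -0.3]
 -> shift [46.4 -0.5  0.4] turn 0.4 (alt -179.6)
```

View pics/w13.png

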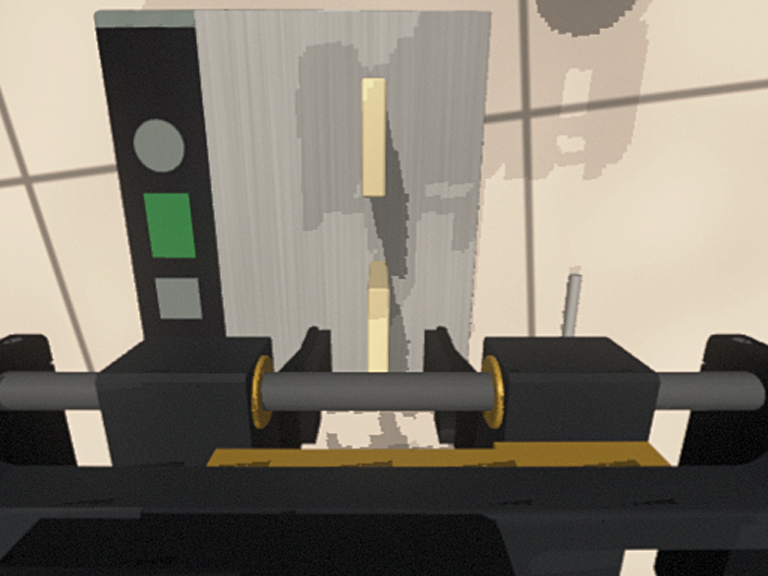

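Both inserts still stand, and the near one (367-388) is centred between the fingers. Down and grip.

Call:
{"method": "move_arm", "body": {
  "commands": [
    [0.1,20,0,0,0.4],
    [0.1,35,0,0,0.4],
    [0.1,46,0,0,0.4],
    [0.1,46,0,0,0.4],
    [0.1,46,0,0,0.4],
    [0.1,46,0,0,0.4]
  ]
}}

```text
time: 27.48
position: [0.6106, -0.0526, 0.1054]
tool_rot: [0.532, 0.466, -0.531, 0.467]
ft_force: [-0.3, -0.7, 0.8]
grip_width: 0.0392
```

Call:
{"method": "move_arm", "body": {
  "commands": [
    [1,0,0,0,0],
    [1,0,0,0,0],
    [1,0,0,0,0],
    [1,0,0,0,0],
    [1,0,0,0,0],
    [1,0,0,0,0],
    [1,0,0,0,0],
    [1,0,0,0,0]
  ]
}}

```text
time: 28.15
position: [0.6099, -0.0524, 0.1045]
tool_rot: [0.531, 0.467, -0.531, 0.467]
ft_force: [-0.6, -0.3, 1.5]
grip_width: 0.0097
```

Call:
{"method": "move_arm", "body": {
  "commands": [
    [1,-10,0,0,0],
    [1,-25,0,0,0],
    [1,-50,0,0,0],
    [1,-70,0,0,0],
    [1,-70,0,0,0]
  ]
}}

```text
time: 28.57
position: [0.6127, -0.0531, 0.1792]
tool_rot: [0.533, 0.464, -0.529, 0.469]
ft_force: [1.8, -1.0, -0.4]
grip_width: 0.0096
```

```bash
python3 - <<'E'
from h import *
a=np.radians(6.1);u=np.array([np.cos(a),np.sin(a)])
for d in (-60,-15): 
    p=np.array([538.5,-309.7])+d*u; print(p); go(*p,160,6.1)
E
```

```text
[ 478.83972335 -316.07584428]
t 28.57 grasp [612.7 -53.1 173.2] jawyaw -7.4 down [ 0.009 -0.002 -1.   ] q6 -0.14 w 9.6 F [ 1.8 -1.  -0.4]
 -> shift [ 12.7 -98.9 278.1] turn -13.5 (alt 166.5)
[ 523.58493084 -311.29396107]
t 28.57 grasp [612.7 -53.1 173.2] jawyaw -7.4 down [ 0.009 -0.002 -1.   ] q6 -0.14 w 9.6 F [ 1.8 -1.  -0.4]
 -> shift [ 13.  -55.2 267.5] turn -13.5 (alt 166.5)
```

Call:
{"method": "move_arm", "body": {
  "commands": [
    [1,5,-13,38,-2],
    [1,10,-26,76,-4],
    [1,10,-40,114,-6],
    [1,10,-53,152,-8],
    [1,10,-66,190,-10],
    [1,10,-80,228,-12],
    [1,10,-92,266,-13.5],
    [1,10,-94,277,-13.5]
  ]
}}

```text
time: 29.23
position: [0.4785, -0.3201, 0.1641]
tool_rot: [0.473, 0.524, -0.475, 0.525]
ft_force: [0.7, -0.2, -1.1]
grip_width: 0.0096
```

```bash
python3 ov.py w14.png; python3 - <<'E'
from h import *
go(484,-315.5,58,6.1)
E
```

```text
t 29.28 grasp [ 479.2 -320.2  158.2] jawyaw 5.8 down [ 0.    -0.003 -1.   ] q6 -0.88 w 9.7 F [ 0.1 -1.  -0.8]
 -> shift [  96.1  185.6 -615.4] turn -0.3 (alt 179.7)
t 29.28 grasp [ 479.2 -320.2  158.2] jawyaw 5.8 down [ 0.    -0.003 -1.   ] q6 -0.88 w 9.7 F [ 0.1 -1.  -0.8]
 -> shift [100.2   5.3  -4.4] turn -0.3 (alt 179.7)
```

View pics/w14.png

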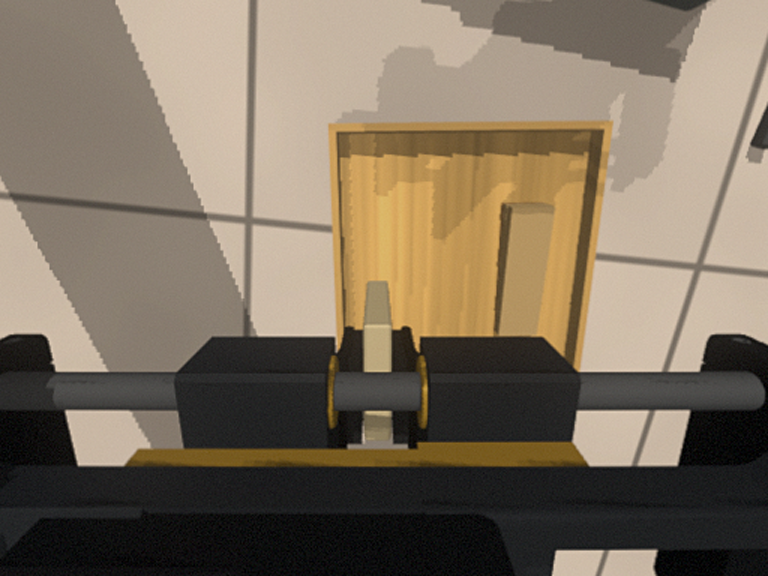

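Call:
{"method": "move_arm", "body": {
  "commands": [
    [1,30,5,-4,0.3],
    [1,65,5,-4,0.3],
    [1,90,5,-4,0.3],
    [1,99,5,-4,0.3],
    [1,99,5,-4,0.3],
    [1,99,5,-4,0.3],
    [1,99,5,-4,0.3]
  ]
}}

```text
time: 29.87
position: [0.4866, -0.3107, 0.0668]
tool_rot: [0.474, 0.524, -0.474, 0.526]
ft_force: [0.2, -0.1, -0.9]
grip_width: 0.0098
```

```bash
python3 - <<'E'
from h import *
go(484,-315.5,53.5,6.1)
E
```

```text
t 29.87 grasp [ 486.6 -310.7   60.8] jawyaw 5.8 down [ 0.002 -0.002 -1.   ] q6 -0.86 w 9.8 F [ 0.2 -0.1 -0.9]
 -> shift [ 7.3 -3.1  4.5] turn -0.3 (alt 179.7)
```

Call:
{"method": "move_arm", "body": {
  "commands": [
    [1,3,0,0,0],
    [1,5,0,0,0],
    [1,5.5,0,0,0],
    [1,5.5,0,0,0],
    [1,5.5,0,0,0]
  ]
}}

```text
time: 30.28
position: [0.4855, -0.3106, 0.0603]
tool_rot: [0.474, 0.524, -0.474, 0.525]
ft_force: [-0.4, -0.1, -0.5]
grip_width: 0.01
```

Call:
{"method": "move_arm", "body": {
  "commands": [
    [1,0.5,0,0,0],
    [1,1,0,0,0],
    [1,1,0,0,0]
  ]
}}

```text
time: 30.53
position: [0.4855, -0.3106, 0.0595]
tool_rot: [0.474, 0.524, -0.474, 0.525]
ft_force: [-0.7, 0.6, 4.0]
grip_width: 0.01
```

Call:
{"method": "move_arm", "body": {
  "commands": [
    [1,-0.3,0,0,0],
    [0.3,-0.3,0,0,0],
    [0.3,-0.3,0,0,0],
    [0.3,-0.3,0,0,0],
    [0.3,-0.3,0,0,0],
    [0.3,-30,0,0,0],
    [0.3,-70,0,0,0],
    [0.3,-110,0,0,0]
  ]
}}

```text
time: 31.2
position: [0.4845, -0.3097, 0.1687]
tool_rot: [0.474, 0.526, -0.474, 0.523]
ft_force: [-0.4, -0.1, -0.8]
grip_width: 0.0303
```

```bash
python3 ov.py w15.png; python3 - <<'E'
from h import *
go(618.2,32.7,180,-7.4)
E
```

```text
t 31.25 grasp [ 488.6 -313.1  171.4] jawyaw 5.8 down [ 0.009 -0.008 -1.   ] q6 -0.86 w 30.1 F [ 1.2 -0.8  4.4]
 -> shift [ 106.7  175.  -610. ] turn -0.3 (alt 179.7)
t 31.25 grasp [ 488.6 -313.1  171.4] jawyaw 5.8 down [ 0.009 -0.008 -1.   ] q6 -0.86 w 30.1 F [ 1.2 -0.8  4.4]
 -> shift [ -10.3  164.  -330.9] turn 13.2 (alt -166.8)
```

View pics/w15.png

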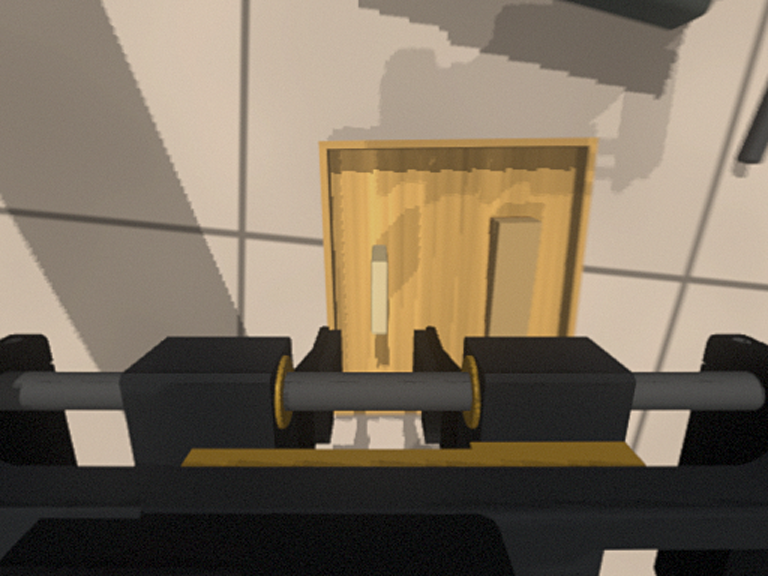

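Insert 1 stands in the tray at (379,295). On to the other.

Call:
{"method": "move_arm", "body": {
  "commands": [
    [0.1,-10,18,-37,2],
    [0.1,-10,36,-74,4],
    [0.1,-10,55,-111,6],
    [0.1,-10,73,-148,8],
    [0.1,-10,91,-185,10],
    [0.1,-10,110,-222,12],
    [0.1,-10,128,-259,13.2],
    [0.1,-10,146,-296,13.2]
  ]
}}

```text
time: 31.92
position: [0.6012, 0.0008, 0.1787]
tool_rot: [-0.531, -0.466, 0.531, -0.466]
ft_force: [0.6, -1.0, 0.5]
grip_width: 0.0393
```

```bash
python3 - <<'E'
from h import *
go(618.2,32.7,145,-7.4)
E
```

```text
t 31.92 grasp [601.2   0.8 172.7] jawyaw -7.5 down [-0. -0. -1.] q6 -0.05 w 39.3 F [ 0.6 -1.   0.5]
 -> shift [ 27.7  12.7 -33.9] turn -0.1 (alt 179.9)
```

Call:
{"method": "move_arm", "body": {
  "commands": [
    [0.1,0,12,-34,0],
    [0.1,5,12,-34,0],
    [0.1,28,12,-34,0],
    [0.1,28,12,-34,0],
    [0.1,28,12,-34,0],
    [0.1,28,12,-34,0]
  ]
}}

```text
time: 32.42
position: [0.617, 0.0303, 0.151]
tool_rot: [-0.531, -0.466, 0.532, -0.466]
ft_force: [0.6, 0.7, -0.0]
grip_width: 0.0392
```

```bash
python3 ov.py w16.png; python3 - <<'E'
from h import *
go(618.2,32.7,98,-7.4)
E
```

```text
t 32.47 grasp [617.5  30.1 145.5] jawyaw -7.5 down [ 0.001 -0.    -1.   ] q6 -0.00 w 39.2 F [-0.  -0.8  0.5]
 -> shift [  85.  -52. -276.] turn -13.6 (alt 166.4)
t 32.47 grasp [617.5  30.1 145.5] jawyaw -7.5 down [ 0.001 -0.    -1.   ] q6 -0.00 w 39.2 F [-0.  -0.8  0.5]
 -> shift [47.5  0.3 -2.7] turn -0.1 (alt 179.9)
```

View pics/w16.png

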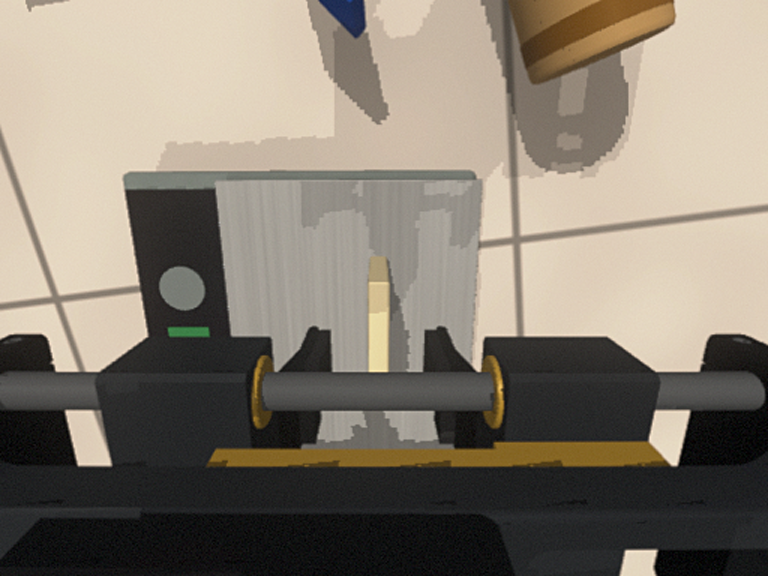

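Centred (368-388).

Call:
{"method": "move_arm", "body": {
  "commands": [
    [0.1,20,0,-2,0],
    [0.1,35,0,-2,0],
    [0.1,47,0,-2,0],
    [0.1,47,0,-2,0],
    [0.1,47,0,-2,0],
    [0.1,47,0,-2,0]
  ]
}}

```text
time: 32.97
position: [0.6181, 0.0325, 0.1048]
tool_rot: [0.532, 0.466, -0.531, 0.467]
ft_force: [-0.3, 0.3, -0.4]
grip_width: 0.0394
```

Call:
{"method": "move_arm", "body": {
  "commands": [
    [1,0,0,0,0],
    [1,0,0,0,0],
    [1,0,0,0,0],
    [1,0,0,0,0],
    [1,0,0,0,0],
    [1,0,0,0,0],
    [1,0,0,0,0],
    [1,0,0,0,0]
  ]
}}

```text
time: 33.63
position: [0.6175, 0.0329, 0.1041]
tool_rot: [0.531, 0.467, -0.531, 0.467]
ft_force: [-0.2, 0.0, 2.2]
grip_width: 0.01
```

Call:
{"method": "move_arm", "body": {
  "commands": [
    [1,-10,0,0,0],
    [1,-25,0,0,0],
    [1,-50,0,0,0],
    [1,-70,0,0,0],
    [1,-70,0,0,0]
  ]
}}

```text
time: 34.05
position: [0.6203, 0.0326, 0.1787]
tool_rot: [0.533, 0.464, -0.529, 0.469]
ft_force: [1.4, -1.0, -0.5]
grip_width: 0.0099
```

```bash
python3 - <<'E'
from h import *
go(525,-311,160,6.1)
E
```

```text
t 34.05 grasp [620.4  32.6 172.7] jawyaw -7.4 down [ 0.009 -0.001 -1.   ] q6 0.00 w 9.9 F [ 1.4 -1.  -0.5]
 -> shift [ 12.3 -50.4 353.1] turn -13.5 (alt 166.5)
```

Call:
{"method": "move_arm", "body": {
  "commands": [
    [1,5,-6,40,-2],
    [1,10,-12,80,-4],
    [1,10,-18,120,-6],
    [1,10,-24,160,-8],
    [1,10,-29,200,-10],
    [1,10,-35,240,-12],
    [1,10,-41,280,-13.5],
    [1,10,-46,320,-13.5]
  ]
}}

```text
time: 34.72
position: [0.5291, -0.2799, 0.1634]
tool_rot: [0.473, 0.526, -0.473, 0.526]
ft_force: [1.1, -0.4, -0.5]
grip_width: 0.0098
```

```bash
python3 - <<'E'
from h import *
go(527,-311,160,6.1)
E
```

```text
t 34.72 grasp [ 529.1 -279.9  157.4] jawyaw 6.1 down [-0.001  0.001 -1.   ] q6 -0.78 w 9.8 F [ 1.1 -0.4 -0.5]
 -> shift [-2.6 -5.4 30.7] turn 0.0 (alt -180.0)
```

Call:
{"method": "move_arm", "body": {
  "commands": [
    [1,0,-5,27,0],
    [1,0,-5,27,0],
    [1,0,-5,27,0],
    [1,0,-5,27,0],
    [1,0,-5,27,0]
  ]
}}

```text
time: 35.13
position: [0.5281, -0.3041, 0.1635]
tool_rot: [0.473, 0.527, -0.472, 0.525]
ft_force: [0.1, -0.2, -0.2]
grip_width: 0.0101
```

```bash
python3 ov.py w17.png; python3 - <<'E'
from h import *
go(527,-311,58,6.1)
E
```

```text
t 35.18 grasp [ 528.3 -304.   157.6] jawyaw 6.2 down [-0.001  0.001 -1.   ] q6 -0.81 w 9.7 F [-0.   0.2 -0.7]
 -> shift [  97.8  139.5 -602.9] turn 0.1 (alt -179.9)
t 35.18 grasp [ 528.3 -304.   157.6] jawyaw 6.2 down [-0.001  0.001 -1.   ] q6 -0.81 w 9.7 F [-0.   0.2 -0.7]
 -> shift [99.6 -2.   7. ] turn 0.1 (alt -179.9)
```

View pics/w17.png

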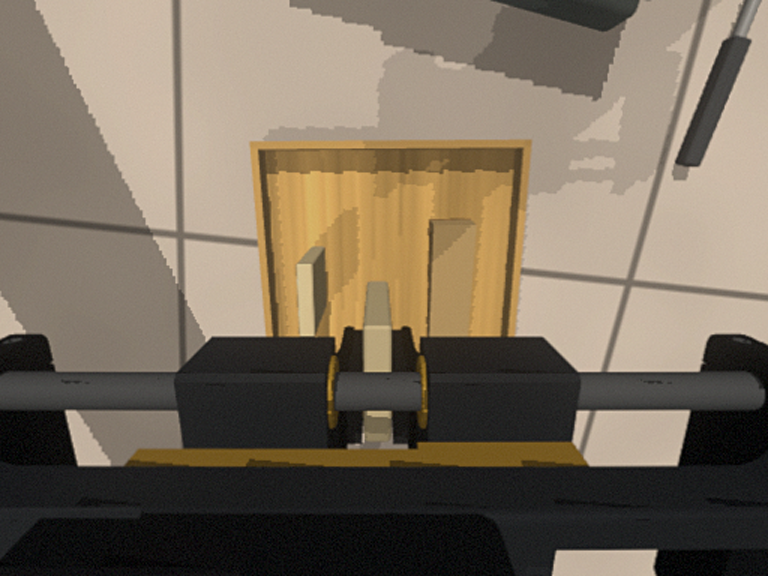

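Call:
{"method": "move_arm", "body": {
  "commands": [
    [1,30,-1,4,0],
    [1,65,-1,4,0],
    [1,90,-1,4,0],
    [1,98,-1,4,0],
    [1,98,-1,4,0],
    [1,98,-1,4,0],
    [1,98,-1,4,0]
  ]
}}

```text
time: 35.77
position: [0.5291, -0.3103, 0.0676]
tool_rot: [0.473, 0.525, -0.473, 0.527]
ft_force: [-0.3, -1.2, -0.1]
grip_width: 0.0097
```

```bash
python3 - <<'E'
from h import *
go(527,-311,53.5,6.1)
E
```

```text
t 35.77 grasp [ 529.1 -310.3   61.6] jawyaw 6.1 down [ 0.002 -0.002 -1.   ] q6 -0.82 w 9.7 F [-0.3 -1.2 -0.1]
 -> shift [ 8.1 -2.2  0.4] turn 0.0 (alt -180.0)
```

Call:
{"method": "move_arm", "body": {
  "commands": [
    [1,3,0,0,0],
    [1,5,0,0,0],
    [1,6,0,0,0],
    [1,6,0,0,0],
    [1,6,0,0,0]
  ]
}}

```text
time: 36.18
position: [0.5278, -0.3101, 0.0602]
tool_rot: [0.473, 0.526, -0.473, 0.526]
ft_force: [0.4, -0.1, 0.3]
grip_width: 0.0103
```

Call:
{"method": "move_arm", "body": {
  "commands": [
    [1,0.5,0,0,0],
    [1,1,0,0,0],
    [1,1,0,0,0]
  ]
}}

```text
time: 36.43
position: [0.5278, -0.3101, 0.0591]
tool_rot: [0.473, 0.526, -0.473, 0.526]
ft_force: [0.2, -0.5, 2.1]
grip_width: 0.0096
```

Call:
{"method": "move_arm", "body": {
  "commands": [
    [1,0,0,0,0],
    [0.45,0,0,0,0],
    [0.45,0,0,0,0],
    [0.45,0,0,0,0],
    [0.45,0,0,0,0],
    [0.45,-30,0,0,0],
    [0.45,-70,0,0,0],
    [0.45,-110,0,0,0]
  ]
}}

```text
time: 37.1
position: [0.5269, -0.3092, 0.1687]
tool_rot: [0.473, 0.527, -0.473, 0.524]
ft_force: [0.7, -1.1, 0.8]
grip_width: 0.0235
```

Call:
{"method": "move_arm", "body": {
  "commands": [
    [0.45,-30,0,0,0],
    [0.45,-30,0,-40,0],
    [0.45,-30,0,-80,0],
    [0.45,-30,0,-120,0],
    [0.45,-30,0,-160,0],
    [0.45,-30,0,-200,0],
    [0.45,-30,0,-240,0],
    [0.45,-30,0,-280,0]
  ]
}}

```text
time: 37.77
position: [0.4975, -0.0298, 0.199]
tool_rot: [0.473, 0.526, -0.473, 0.526]
ft_force: [0.9, 0.1, 0.5]
grip_width: 0.024
```

Call:
{"method": "move_arm", "body": {
  "commands": [
    [0.45,0,0,0,0],
    [0.45,0,0,0,0],
    [0.45,0,0,0,0],
    [0.45,0,0,0,0]
  ]
}}

```text
time: 38.1
position: [0.4989, -0.0327, 0.1991]
tool_rot: [0.473, 0.525, -0.473, 0.526]
ft_force: [-0.0, 0.3, 0.2]
grip_width: 0.0236
```

```bash
python3 - <<'E'
from h import *
print(robot.get_obs()["time"])
c=robot.camera("top"); save(c,"t20.png",1.5)
for r in robot.regions_of(c,"wedge_centre")[:3]: print("w",round(r["p"],2),r["bbox"],fit(c,r["pixels"],.024))
for r in robot.regions_of(c,"insert_a_centre")[:5]: print("i",round(r["p"],2),r["bbox"],fit(c,r["pixels"],.065))
c=robot.camera("scene"); save(c,"s20.png",1.5)
E
```

```text
38.1
w 0.74 [382.5, 202.2, 423.9, 215.8] [ 578.7 -301.   101.3   34.9  -84.8]
w 0.37 [256.8, 233.1, 265.9, 242.9] [499.9  48.3  27.2  25.6  45.6]
i 0.25 [306.8, 139.4, 360.1, 152.8] [ 721.7 -126.   129.3   14.3   82.6]
```

View pics/t20.png

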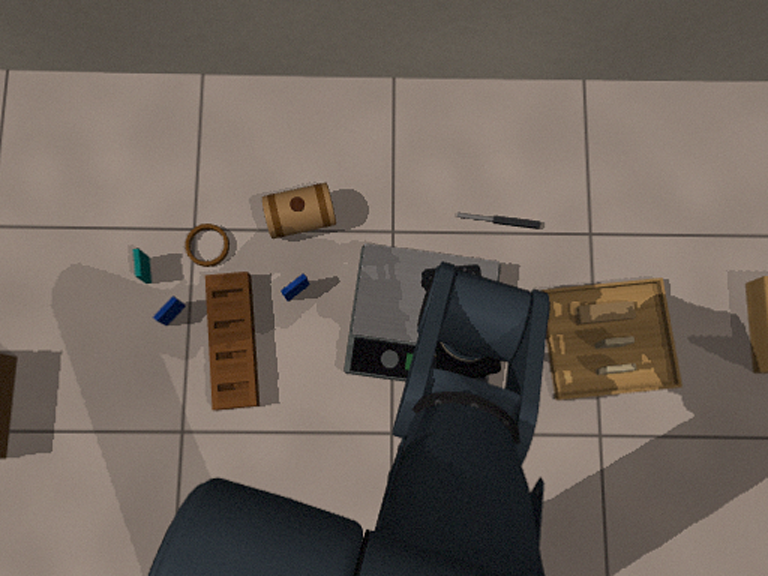

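View pics/s20.png

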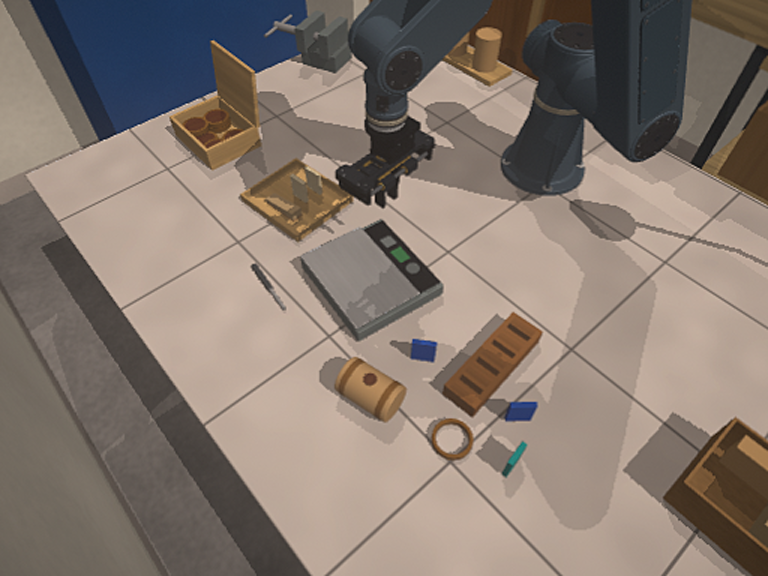

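The rack is empty, the pan is clear, and both inserts (top view (617,342) and (615,370)) and the wedge (606,311) are in the tray. The bystanders have not moved. Handing in.

```bash
python3 - <<'E'
from rig import robot
print(robot.hand_in())
E
```

```text
the job is handed in; nothing more can be done
None
```

The mallet kit is made up and handed in at about 38 s of the 210 s allowed; the hand-in reports no verdict.

- **Wedge and zero:** I moved the ash wedge into the pine tray, then pressed the round key with closed fingers while the pan was empty. The readings taken during the press were 6–9 N, held at about 9 N for 0.6 s.
- **Inserts and weight:** Two inserts were present. I lifted both out of the rack, stood them on the pan, and pressed the square key at about 9 N for 0.6 s.
- **Into the tray:** I moved both inserts into the tray beside the wedge, where they are standing on edge.

**Last checks:** The final top and scene pictures show all four slots and the pan empty, with the wedge and both inserts in the tray. The maple head, punch, bronze ring and the blue and turquoise look-alikes have not visibly moved, and the gripper is clear of everything.

**Disagreements and limits:**
- The top and wrist cameras differed by 2–3 mm at the rack and the square key. At the rack I centred by the wrist view; at the square key I aimed between the two readings.
- The network did not recognise the inserts, giving only one weak false report on the punch. I confirmed them by eye.
- The scale showed no readout I could see, so I know the key presses only from the measured force and time.

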